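Put the battery packs on charge in the lever-lid charger case

ROBOT

A 6-joint arm with a two-finger parallel gripper is mounted at the origin on the work surface. World frame = base frame: x ahead of the robot, y to its left, z up, the work surface at z = 0. Lengths are in m, angles in degrees, forces in N, time in s.
With the tool pointing down it reaches from about 0.3 to 0.75 m from the base axis. Payload 8.5 kg.
Tool frame: the origin (TCP) lies at the very end of the fingers, on their centre line; the grasp point (between the pads) lies 19 mm behind it; z points along the fingers, y is the line along which they close (so a half turn about z gives the same grasp; the last joint's range is limited). The gripper opens to 85 mm and grips with 20 to 120 N. Pads are 22 mm wide; open, the fingers measure 114 mm over their backs; the gripper's body (76 mm by 85 mm) begins 54 mm behind the grasp point. The pads swing forward as they close: fully open they stand 13 mm farther back than shut.
Start: joints at [62.034, 21.807, 74.336, -0, 83.858, -12.336], TCP at [0.148, 0.53, 0.231] pointing down, gripper open.
Joint ranges: [-178.18, 178.18], [-50.72, 133.34], [12.68, 142.11], [-81.47, 261.47], [9.98, 163.14], [-165.26, 165.26]. Speed limits (degrees/s): [136.94, 136.94, 180, 180, 180, 180].

INTERFACE

Orientations are given as a 3x3 rotation matrix whose columns are the frame's x, y, z axes.
In Python, from rig import observe, cams, ticket gives the robot as it stands.
- The arm moves only by the tool move_arm, never from a script. Its arguments are lists of equal length, an entry for each row: "jaw": the finger opening in cm, from 0 to 8.54; "dp": the shift along the tool's x, y, z in cm, a list of three; "turn": the turn, a rotation vector about the tool's x, y, z in rad, a list of three. In form: {"jaw": [jaw, ...], "dp": [[tx, ty, tz], ...], "turn": [[wx, wy, wz], ...]}. A call has 1 to 12 rows; each row shifts and turns the commanded pose from where the row before left it, along the tool's axes as they then stand; what a row does not reach is not made up. A row lasts 1/12 s, in which the tool goes at most 41.7 mm and 7.16 degrees, less where a joint would pass 70% of its speed; a pose out of reach is approached as far as the arm can. A call is refused whole if a number of a shift passes 4.17 or a number of a turn 0.125, either way. A call with a gripper value outside its range is refused whole. The fingers move at their own pace and stop on an object; "force" is the grip in N (left out, the last holds). Time passes only in rows, so rows that do not move let the fingers close. It gives the time, the measured TCP pose, the force, the opening and the grip force at its end, in the units of the state.
- observe(): the state, without advancing time (a new reading comes with each control period).
- cams.get_image(name): name is "side" or "top" or "wrist"; returns (picture, depth): 384x512x3 uint8, red, green, blue; 384x512 float32, m along the optical axis (not along the pixel's ray), 0 where there is no reading.
- cams.calibration(name): a dict with "vertical_fov" (degrees; the focal length in pixels is half the picture's height over the tangent of half this angle, whatever the lens; pixels are square), "cx", "cy" (the principal point, pixels), "view" (4x4, takes a point from world to camera coordinates); the wrist camera has in their place "tool_from_camera" (4x4, takes a point from camera to tool coordinates, whose origin is the TCP and whose axes are the flange's). Camera axes: x right, y up, looking along -z (the intrinsics and any distortion apply to the point x, -y, -z); pixel columns grow to the right and rows downward; lengths in m; the calibration is good to about 2 mm. The wrist camera is an equidistant fisheye: a pixel r from the principal point sees the ray r / f radians off the axis. A picture is of the moment at which its call begins: read the wrist's pose just before it. calibration takes no time and is no camera call.
- ticket.close_job(): hands the job in; it is judged then, once.
Trained networks look in the newest picture that a camera, given by its name, has taken for a name from the list of things; names that differ only in an ending like _2 or _b are one class to them, and where a whole thing is asked for, a point or a joint stands for the part that bears it (a point fixed in the world has none). Each returns a list of dicts, best first, with "p" (0 to 1); they miss things now and then, are a little off and sometimes report something else, mostly with a low value. They report only what shows in the picture. A call takes as long as a camera call. They do not tell look-alikes from the thing itself.
- cams.spot_in(camera, query): "box" ([centre column, centre row, width, height] as shares, 0 to 1, of the picture: columns of its width, rows of its height, round what is visible of it).
- cams.outline_of(camera, query): "mask" (384x512 bool, what is visible of it) and "box" ([centre column, centre row, width, height] as shares, 0 to 1, of the picture: columns of its width, rows of its height, round what is visible of it).
- cams.mark_of(camera, query): "location" ([column, row] as shares, 0 to 1, of the picture: columns of its width, rows of its height: a listed point, or the origin of a listed thing).
The state is a dict: "time_s": time; "q": joint angles; "qvel": joint speeds; "joint_efforts": joint torques, N m; "position": TCP position; "tool_rot": TCP orientation; "ft_force": force on the tool from outside, world axes, zero at the start; "wrist_torque": the same for the moment, N m; "grip_width": finger opening in m; "gripper_force": force on a finger pad.
Only numpy, scipy, OpenCV 4.12 (cv2) and the standard library are available. Lean on these libraries where they do the work, as an engineer would, in place of code of your own. Each camera call takes 0.05 s, during which the arm holds its last target. There are 200 camera calls.

TASK

Put the loose battery packs on charge: press the grey charger case's side lever right down until its catch holds the lid up, and seat every pack from the bench flat and fully home in a bay of its own, contact nose to the back. Then lift the lever out of its catch and let go so that the lid closes, and once it is shut turn the timer dial clockwise to its fourth click (the fourth mark after the long off mark). Move the lid by its lever only, never by hand, and leave the other things on the bench where they are.

Things in the scene. Friction and masses are not known exactly. Their poses are not given: they have to be found in the camera images.
- case: grey steel charger case, fixed. Origin: centre of the underside of its bay part; x to the back, y to its left, z up. Bay part 170 mm (x) by 260 mm (y), rim 50 mm high, 85 mm with the lid shut, walls between bays 40 mm. Left of it (y 131 to 222 mm) the timer pod, 60 mm high. Lever and, under its pivot, a catch housing (46 mm high, to y -166 mm) on the right side
- bay1 (a point): bay 1, the rightmost (-y): centre of its floor, 26 mm above the bench. All four bays are alike: a pocket 14 mm deep, 84 mm (case x) by 48 mm (case y), with a slot 28 mm wide, 16 mm long, in the middle of its back wall for the pack's nose. A pack sits right when its origin is at this point (centre of the 84 x 48 part) and its x axis points along the case's x
- bay2 (a point): bay 2, second from the right: centre of its floor, 26 mm above the bench; like bay 1, bays are 62 mm apart along the case's y
- bay3 (a point): bay 3, third from the right: centre of its floor, 26 mm above the bench; like bay 1, bays are 62 mm apart along the case's y
- bay4 (a point): bay 4, the leftmost, beside the timer: centre of its floor, 26 mm above the bench; like bay 1, bays are 62 mm apart along the case's y
- lever_handle (a point): middle of the lever's grip bar: a black round bar 16 mm thick, 50 mm of it free to grip, lying along the case's y, in front of the case's right end. 119 mm above the bench with the lid shut, 37 mm with the lever right down, then 51 mm before the case's front: room for the fingers before and behind it
- lever_hinge (a point): point on the lever's pivot axis (which is the case's y) beside the grip bar, 78 mm above the bench; the grip bar swings about it at a radius of 165 mm, from 0.25 rad above level to 0.25 rad below
- lever (a joint): lever angle, rad: 0 up, lid shut; 0.5 right down. Pressing takes 6 to 10 N at the bar. Past 0.4 a roller catch draws it down to 0.5 and holds it, lid up, without a hand; let go before, it swings back and the lid falls shut. To release, lift the bar with about 5 N by some 40 mm (below 0.27 rad) and let go: the lid's weight does the rest in about 2 s, damped
- lid (a joint): lid angle, rad, always 3 times the lever's: 0 shut, 1.5 raised. The lid is a cover with a clear window, 170 x 260 x 34 mm, hinged on the back rim; raised, its edge is 0.22 m above the bench
- dial_grip (a point): on the axis of the timer dial, at the height to grip, 94 mm above the bench: a black bar 46 mm long, 14 mm thick, 29 mm tall (top 103 mm above the bench) on a disc 52 mm across. The bar lies along this point's x axis, which is where its white pointer shows
- dial (a joint): timer dial, rad, positive clockwise from above: 0 is off (pointer to the case's back, at the long mark; a stop), then eight clicks of 30 degrees (0.524 rad), each with a short white mark. Let go, it snaps to the nearest click; a click takes 0.08 N m. It starts at off, click one or click two; the fourth click is at 2.094 rad
- pack1: one of up to four identical packs lying upright on the bench (absent: None). 0.22 to 0.35 kg; black body 80 mm (x) by 44 mm (y), 30 mm high; on top a grey grip rail 56 mm (x) by 20 mm (y), from 30 to 46 mm up; contact nose 24 mm wide, 20 mm high, sticks out 14 mm at the +x end. Origin: centre of the underside of the 80 x 44 body; z up
- pack2: battery pack like pack1 (same shape, size and origin); absent: None
- pack3: battery pack like pack1 (same shape, size and origin); absent: None
- pack4: battery pack like pack1 (same shape, size and origin); absent: None
- spanner_a: open-ended aluminium spanner, 150 mm long, 7 mm thick, lying flat; to be left alone. Origin: centre, on the bench; x along it
- spanner_b: open-ended aluminium spanner, 170 mm long, 7 mm thick, lying flat; to be left alone. Origin: centre, on the bench; x along it
- funnel: red plastic funnel standing mouth down, 116 mm across, 125 mm high; to be left alone. Origin: centre of its foot
- mirror: glass inspection mirror, 50 mm across, on a stainless handle, 225 mm long in all, lying flat; to be left alone. Origin under the handle, 110 mm from its end; x towards the mirror
- tape_roll: black roll of tape lying flat, 96 mm across, 24 mm high; to be left alone. Origin: centre of its underside
- screwdriver: screwdriver with a yellow handle, 200 mm long, 26 mm thick, lying; to be left alone. Origin: its middle, on the bench; x towards its tip
- screw_jar: small clear jar, 70 mm across, 85 mm high, standing; to be left alone. Origin: centre of its foot
Mind the look-alikes: they are no part of the job. What is shaped like the pack4 but blue or white is not meant.

How it is judged (in metres and radians):
On the way, in this order (a step that is already met when the one before it is completed fails the run):
1. the lever is right down and the lid stands raised on its catch, the hand off the lever (value of joint lid above 1.35 rad and contact force between the fingers and lever below 0.3 N), for 0.3 s.
2. every pack is seated in a bay, flat and fully home, with the lid still up (value of joint lid above 1.2 rad and angle between each of pack1, pack2, pack3, pack4's own z axis and vertical below 0.06 rad and angle between the x axis of each of pack1, pack2, pack3, pack4 and the x axis of case, either way round below 0.1 rad and (distance between pack1 and bay1 below 0.006 m or distance between pack1 and bay2 below 0.006 m or distance between pack1 and bay3 below 0.006 m or distance between pack1 and bay4 below 0.006 m) and (distance between pack2 and bay1 below 0.006 m or distance between pack2 and bay2 below 0.006 m or distance between pack2 and bay3 below 0.006 m or distance between pack2 and bay4 below 0.006 m) and (distance between pack3 and bay1 below 0.006 m or distance between pack3 and bay2 below 0.006 m or distance between pack3 and bay3 below 0.006 m or distance between pack3 and bay4 below 0.006 m) and (distance between pack4 and bay1 below 0.006 m or distance between pack4 and bay2 below 0.006 m or distance between pack4 and bay3 below 0.006 m or distance between pack4 and bay4 below 0.006 m)), for 0.2 s.
3. the lever is released and the lid is shut over the seated packs (value of joint lid below 0.06 rad and value of joint lever below 0.03 rad and angle between each of pack1, pack2, pack3, pack4's own z axis and vertical below 0.06 rad and angle between the x axis of each of pack1, pack2, pack3, pack4 and the x axis of case, either way round below 0.1 rad and (distance between pack1 and bay1 below 0.006 m or distance between pack1 and bay2 below 0.006 m or distance between pack1 and bay3 below 0.006 m or distance between pack1 and bay4 below 0.006 m) and (distance between pack2 and bay1 below 0.006 m or distance between pack2 and bay2 below 0.006 m or distance between pack2 and bay3 below 0.006 m or distance between pack2 and bay4 below 0.006 m) and (distance between pack3 and bay1 below 0.006 m or distance between pack3 and bay2 below 0.006 m or distance between pack3 and bay3 below 0.006 m or distance between pack3 and bay4 below 0.006 m) and (distance between pack4 and bay1 below 0.006 m or distance between pack4 and bay2 below 0.006 m or distance between pack4 and bay3 below 0.006 m or distance between pack4 and bay4 below 0.006 m)), for 0.3 s.
4. the timer is turned to its fourth click (value of joint dial between 1.944 and 2.244 rad), for 0.2 s.
At the end, for the whole second after the job is handed in: every pack present sits in a bay of its own, within 6 mm of its seat (so fully down), tilted under 0.06 rad and square to the case within 0.1 rad, at rest; the lid is shut (under 0.06 rad) with the lever up (under 0.03 rad); the dial stands at its fourth click, 2.094 rad within 0.15 (all of step 3 and all of step 4 and velocity of joint dial below 0.2 rad/s and linear speed of each of pack1, pack2, pack3, pack4 below 0.02 m/s); the robot touches nothing.
It fails at once if the lid is pushed or pulled by hand (over 4 N) instead of by its lever (contact force between any of the fingers, the arm and lid above 4 N).
It fails at once if another thing on the bench is moved more than 40 mm or knocked over (distance of any of spanner_a, spanner_b, funnel, mirror, tape_roll, screwdriver, screw_jar from where it was at the start of the episode above 0.04 m or angle between any of funnel, screw_jar's own z axis and vertical above 0.5 rad).
Of pack1, pack2, pack3, pack4 only 3 to 4 are there at a start; the rules pass over those that are not, and their reading is None.
At some moment in a run one of pack1, pack2, pack3, pack4 may be knocked a few centimetres aside while the robot is not near it.
Once in a run the grip may slacken for a moment while it holds something.
It also fails if it takes over 210 s, if anything falls off the work surface, if the arm or the gripper's body presses on something with over 40 N, if the wrist force passes 120 N, or if a joint passes its speed limit or range.

## Working session

There is one attempt and no reset: what is moved stays moved. The work goes in short steps, Python scripts to look and compute and a tool call to move; the robot and the scene stay as the last step left them, time stands still between calls to the robot, and variables do not carry over. Pictures are saved under pics/ and viewed, at most 14 in all, crops included, and the job is handed in when it is done.

Besides the shell and the picture viewer there is one more tool, called after "Request:" by a JSON object that holds its "api" and its "payload". move_arm: Moves the arm, as the interface text tells. Its arguments: {"type":"object","properties":{"jaw":{"type":"array","items":{"type":"number"}},"dp":{"type":"array","items":{"type":"array","items":{"type":"number"}}},"turn":{"type":"array","items":{"type":"array","items":{"type":"number"}}},"force":{"type":"number"}},"required":["jaw","dp","turn"]}

```bash
ls; mkdir -p pics; cat > h.py <<'E'
import numpy as np, cv2
from rig import observe, cams, ticket
def save(n,im): cv2.imwrite('pics/'+n,cv2.cvtColor(im,cv2.COLOR_RGB2BGR))
def cal(name):
    c=cams.calibration(name); f=192/np.tan(np.radians(c['vertical_fov'])/2); return c,f
def campose(name):
    c,f=cal(name)
    if name=='wrist':
        s=observe(); T=np.eye(4); T[:3,:3]=np.array(s['tool_rot']); T[:3,3]=s['position']
        return T@np.array(c['tool_from_camera'])
    return np.linalg.inv(np.array(c['view']))
def ray(name,u,v):
    c,f=cal(name); x=(u-c['cx'])/f; y=(v-c['cy'])/f
    if name=='wrist':
        r=np.hypot(x,y); k=np.sin(r)/max(r,1e-9); return np.array([x*k,-y*k,-np.cos(r)])
    return np.array([x,-y,-1.])
def onz(name,u,v,z,T=None):
    T=campose(name) if T is None else T
    d=T[:3,:3]@ray(name,u,v); o=T[:3,3]; return o+d*(z-o[2])/d[2]
def withd(name,u,v,dep,T=None):
    T=campose(name) if T is None else T
    d=ray(name,u,v); d=d/-d[2]*dep; return T[:3,:3]@d+T[:3,3]
E
python3 - <<'E'
from h import *
for n in ['side','top','wrist']:
    im,d=cams.get_image(n); save(n+'0.png',im); np.save(n+'0.npy',d)
    c=cams.calibration(n); print(n,{k:np.round(v,3).tolist() for k,v in c.items()})
s=observe(); print(s['time_s'],s['position'],np.round(s['tool_rot'],3).tolist())
E
```

```text
pics
side {'vertical_fov': 57.381, 'cx': 257.398, 'cy': 190.297, 'view': [[0.77, -0.638, 0.003, -0.404], [0.428, 0.52, 0.74, -0.276], [-0.474, -0.568, 0.673, -0.865], [0.0, 0.0, 0.0, 1.0]]}
top {'vertical_fov': 45.705, 'cx': 254.834, 'cy': 192.106, 'view': [[-0.006, -1.0, -0.004, -0.026], [0.992, -0.006, 0.123, -0.527], [-0.123, -0.003, 0.992, -1.685], [0.0, 0.0, 0.0, 1.0]]}
wrist {'vertical_fov': 65.706, 'cx': 257.893, 'cy': 186.666, 'tool_from_camera': [[-0.0, 0.958, 0.286, 0.073], [1.0, 0.0, -0.0, 0.001], [-0.0, 0.286, -0.958, -0.143], [0.0, 0.0, 0.0, 1.0]]}
0.15 [0.14808496 0.52946298 0.23087337] [[-0.963, 0.269, -0.001], [0.269, 0.963, -0.001], [0.0, -0.001, -1.0]]
```

View pics/top0.png

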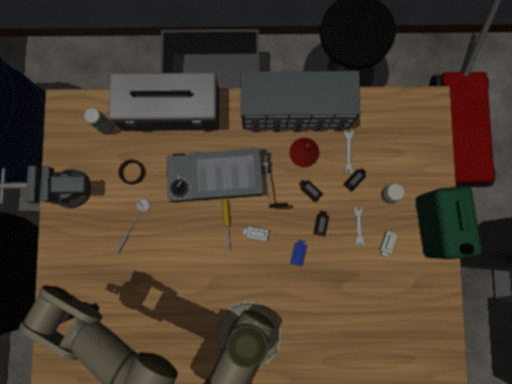

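View pics/side0.png

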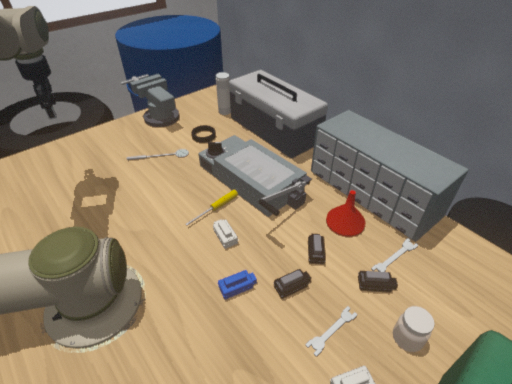

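```bash
python3 - <<'E'
from h import *
cams.get_image('top')
for q in ['pack1','case']:
    for r in cams.outline_of('top',q):
        b=np.array(r['box'])*[512,384,512,384]; print(q,round(r['p'],2),b.round(0))
for q,z in [('pack1',0),('bay1',.026),('bay2',.026),('bay4',.026),('lever_handle',.119),('lever_hinge',.078),('dial_grip',.094),('case',0)]:
    for r in cams.mark_of('top',q)[:5]:
        u,v=np.array(r['location'])*[512,384]; print(q,round(r['p'],2),round(u,1),round(v,1),onz('top',u,v,z).round(4))
E
```

```text
pack1 0.79 [297. 254.  19.  24.]
pack1 0.71 [310. 191.  22.  29.]
pack1 0.71 [255. 232.  23.  15.]
pack1 0.63 [320. 226.  16.  22.]
pack1 0.63 [355. 181.  21.  25.]
pack1 0.58 [387. 245.  15.  27.]
case 0.8 [226. 179. 122.  60.]
pack1 0.75 310.8 188.7 [ 0.5422 -0.2441  0.    ]
pack1 0.72 257.5 232.7 [ 0.3749 -0.0382  0.    ]
pack1 0.64 386.1 242.3 [ 0.3357 -0.5246  0.    ]
pack1 0.62 296.5 256.9 [ 0.2831 -0.1847  0.    ]
pack1 0.58 353.3 180.5 [ 0.5729 -0.4083  0.    ]
bay1 0.89 199.7 182.4 [0.5657 0.18   0.026 ]
bay1 0.66 249.1 174.0 [ 0.5967 -0.0077  0.026 ]
bay2 0.89 199.7 182.4 [0.5657 0.18   0.026 ]
bay2 0.66 249.1 174.0 [ 0.5967 -0.0077  0.026 ]
bay4 0.89 199.7 182.4 [0.5657 0.18   0.026 ]
bay4 0.66 249.1 174.0 [ 0.5967 -0.0077  0.026 ]
lever_handle 0.58 390.7 195.1 [ 0.5016 -0.5145  0.119 ]
lever_handle 0.45 278.5 201.9 [ 0.4798 -0.1136  0.119 ]
lever_handle 0.41 352.9 178.9 [ 0.561  -0.3816  0.119 ]
lever_hinge 0.7 274.2 165.5 [ 0.6193 -0.1013  0.078 ]
dial_grip 0.54 177.0 184.8 [0.5473 0.254  0.094 ]
case 0.92 226.8 177.2 [0.589  0.0787 0.    ]
```

The view shows three black packs, at top pixels (310,190), (355,181) and (321,224). The blue one (298,252) and the white ones (256,233) and (389,242) are look-alikes. The case is at (217,175), the lever bar at (279,205) and the dial at (179,186).

```bash
cat >> h.py <<'E'
def plan(p,yaw=None):
    """yaw: world angle (deg) of tool y. prints turn total, then shift in tool axes (cm)"""
    s=observe(); R=np.array(s['tool_rot']); cur=np.degrees(np.arctan2(R[1,1],R[0,1]))
    w=0
    if yaw is not None:
        w=-((yaw-cur+90)%180-90); from scipy.spatial.transform import Rotation as Ro
        R=R@Ro.from_euler('z',w,degrees=True).as_matrix()
    d=R.T@(np.array(p)-s['position'])*100
    print('t',round(s['time_s'],2),'pos',np.round(s['position'],4),'yaw',round(cur,2),'turn z rad',round(np.radians(w),4),'shift cm',d.round(2),'rows>=',int(np.ceil(np.linalg.norm(d)/4.17)),'q6',np.round(s['q'],0)[5], 'F',np.round(s['ft_force'],1),'grip',round(s['grip_width'],4))
E
python3 -c "
from h import *
plan([.42,-.1,.34],99.4)"
```

```text
t 0.7 pos [0.1482 0.5296 0.2313] yaw 74.37 turn z rad -0.4368 shift cm [-16.53 -66.56 -10.87] rows>= 17 q6 -12.0 F [ 0.6 -0.4 -0.4] grip 0.0858
```

Request:
{"api": "move_arm", "payload": {"jaw": [8.5,8.5,8.5,8.5,8.5,8.5,8.5,8.5,8.5,8.5,8.5,8.5], "dp": [[0,0,-2.7],[0,0,-2.7],[0,0,-2.7],[0,0,-2.7],[-0.7,-2.8,0],[-0.7,-2.8,0],[-0.7,-2.8,0],[-0.7,-2.8,0],[-0.7,-2.8,0],[-0.7,-2.8,0],[-0.7,-2.8,0],[-0.7,-2.8,0]], "turn": [[0,0,-0.11],[0,0,-0.11],[0,0,-0.11],[0,0,-0.11],[0,0,0],[0,0,0],[0,0,0],[0,0,0],[0,0,0],[0,0,0],[0,0,0],[0,0,0]]}}

```text
time_s: 1.7
position: [0.2408, 0.3168, 0.3394]
tool_rot: [[-0.986, -0.167, 0.0], [-0.167, 0.986, 0.0], [-0.0, 0.0, -1.0]]
ft_force: [0.5, 0.2, -0.0]
grip_width: 0.0846
gripper_force: 0.0
```

Request:
{"api": "move_arm", "payload": {"jaw": [8.5,8.5,8.5,8.5,8.5,8.5,8.5,8.5,8.5,8.5,8.5,8.5], "dp": [[-0.7,-2.8,0],[-0.7,-2.8,0],[-0.7,-2.8,0],[-0.7,-2.8,0],[-0.7,-2.8,0],[-0.7,-2.8,0],[-0.7,-2.8,0],[-0.7,-2.8,0],[-0.7,-2.8,0],[-0.7,-2.8,0],[-0.7,-2.8,0],[-0.7,-2.8,0]], "turn": [[0,0,0],[0,0,0],[0,0,0],[0,0,0],[0,0,0],[0,0,0],[0,0,0],[0,0,0],[0,0,0],[0,0,0],[0,0,0],[0,0,0]]}}

```text
time_s: 2.7
position: [0.3796, -0.0007, 0.3395]
tool_rot: [[-0.986, -0.166, 0.001], [-0.166, 0.986, -0.0], [-0.001, -0.0, -1.0]]
ft_force: [0.1, 0.5, -0.7]
grip_width: 0.0848
gripper_force: 0.0
```

Request:
{"api": "move_arm", "payload": {"jaw": [8.5,8.5,8.5,8.5,8.5,8.5], "dp": [[-0.7,-2.6,0],[-0.7,-2.6,0],[-0.7,-2.6,0],[-0.7,-2.6,0],[0,0,0],[0,0,0]], "turn": [[0,0,0],[0,0,0],[0,0,0],[0,0,0],[0,0,0],[0,0,0]]}}

```text
time_s: 3.2
position: [0.4244, -0.0978, 0.3389]
tool_rot: [[-0.986, -0.165, -0.001], [-0.165, 0.986, 0.001], [0.001, 0.001, -1.0]]
ft_force: [-0.3, 0.1, -0.4]
grip_width: 0.085
gripper_force: 0.0
```

```bash
cat > look.py <<'E'
from h import *
import sys
n=sys.argv[1]; zs={'lever_handle':.119,'lever_hinge':.078,'dial_grip':.094,'pack1':0,'bay1':.026,'case':0}
T=campose('wrist'); im,d=cams.get_image('wrist'); save(n+'.png',im); np.save(n+'.npy',d); np.save(n+'T.npy',T)
for q in sys.argv[2:]:
    for r in cams.mark_of('wrist',q)[:6]:
        u,v=np.array(r['location'])*[512,384]; dd=d[int(v),int(u)]
        print(q,round(r['p'],2),round(u,1),round(v,1),'onz',onz('wrist',u,v,zs[q],T).round(4),'depth',withd('wrist',u,v,dd,T).round(4))
plan([.42,-.1,.34],99.4)
E
python3 look.py w1 pack1 bay1 case lever_handle lever_hinge dial_grip
```

```text
pack1 0.97 158.0 115.6 onz [ 0.3999 -0.2695  0.    ] depth [ 0.397  -0.2593  0.0306]
pack1 0.95 169.0 194.8 onz [ 0.5351 -0.2365  0.    ] depth [ 0.5231 -0.2282  0.0316]
pack1 0.94 45.0 75.1 onz [ 0.3418 -0.5232 -0.    ] depth [ 0.3423 -0.5056  0.0205]
pack1 0.7 299.3 119.7 onz [ 0.3718 -0.0371  0.    ] depth [ 0.37   -0.0442  0.0478]
pack1 0.68 84.9 200.0 onz [ 0.5765 -0.4119  0.    ] depth [ 0.556  -0.3841  0.0443]
pack1 0.68 215.8 57.0 onz [ 0.2924 -0.1866  0.    ] depth [ 0.2983 -0.179   0.0471]
case 0.93 330.7 251.1 onz [0.5969 0.0712 0.    ] depth [0.5547 0.04   0.0836]
case 0.31 501.5 184.6 onz [0.4017 0.4448 0.    ] depth [ 0.4018  0.4458 -0.0008]
lever_handle 0.6 238.8 192.2 onz [ 0.4711 -0.1136  0.119 ] depth [ 0.4686 -0.1135  0.1264]
dial_grip 0.62 446.4 257.8 onz [0.5419 0.2611 0.094 ] depth [0.5375 0.2526 0.1029]
dial_grip 0.34 500.2 184.8 onz [0.3933 0.3334 0.094 ] depth [0.4028 0.4391 0.0012]
t 3.55 pos [ 0.4241 -0.0964  0.3396] yaw 99.64 turn z rad 0.0041 shift cm [ 0.47 -0.28 -0.04] rows>= 1 q6 -128.0 F [-0.4  1.2 -0.3] grip 0.0848
```

View pics/w1.png

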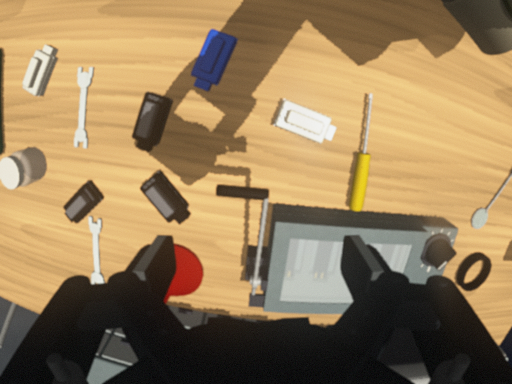

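```bash
python3 - <<'E'
from h import *
d=np.load('w1.npy');T=np.load('w1T.npy')
P=np.array([[withd('wrist',u,v,d[v,u],T) for u in range(512)] for v in range(384)])
z=P[...,2]
m=np.zeros_like(d,bool); m[180:205,205:280]=1; m&=(z>.1)&(z<.14)
q=P[m]; r=cv2.minAreaRect(q[:,:2].astype(np.float32)); print('bar',r,q[:,2].min(),q[:,2].max(),np.percentile(q[:,2],[50,95]),len(q))
# lid top + front rim
m=np.zeros_like(d,bool); m[205:320,255:470]=1; m&=(z>.07)&(z<.095)
q=P[m]; r=cv2.minAreaRect(q[:,:2].astype(np.float32)); print('lid',r,np.percentile(q[:,2],[5,50,95]))
cv2.imwrite('pics/m.png',m*255)
cn=max(cv2.findContours(m.astype(np.uint8),0,1)[0],key=cv2.contourArea)
# front edge rows: for columns 280..430 the first row of the mask
e=np.array([P[np.argmax(m[:,u]),u] for u in range(285,425) if m[:,u].any()])
vx,vy,x0,y0=cv2.fitLine(e[:,:2].astype(np.float32),cv2.DIST_HUBER,0,.01,.01).ravel(); print('front edge dir',np.degrees(np.arctan2(vy,vx)),x0,y0)
E
```

```text
Traceback (most recent call last):
  File "h.py", line 22, in withd
    d=ray(name,u,v); d=d/-d[2]*dep; return T[:3,:3]@d+T[:3,3]
  File "h.py", line 13, in ray
    c,f=cal(name); x=(u-c['cx'])/f; y=(v-c['cy'])/f
        ~~~^^^^^^
  File "h.py", line 5, in cal
    c=cams.calibration(name); f=192/np.tan(np.radians(c['vertical_fov'])/2); return c,f
ValueError: time passes only in moves, steps and waits
```

```bash
sed -i 's/^def cal(name):/import functools\n@functools.lru_cache(None)\ndef cal(name):/' h.py
cat >> h.py <<'E'
def cloud(name,d,T):
    c,f=cal(name); v,u=np.mgrid[:384,:512]; x=(u-c['cx'])/f; y=(v-c['cy'])/f
    if name=='wrist':
        r=np.hypot(x,y)+1e-9; k=np.tan(r)/r; x,y=x*k,y*k
    p=np.stack([x*d,-y*d,-d],-1); return p@T[:3,:3].T+T[:3,3]
E
python3 - <<'E'
from h import *
d=np.load('w1.npy');T=np.load('w1T.npy')
P=cloud('wrist',d,T)
z=P[...,2]
m=np.zeros_like(d,bool); m[180:205,205:280]=1; m&=(z>.1)&(z<.14)
q=P[m]; r=cv2.minAreaRect(q[:,:2].astype(np.float32)); print('bar',r,np.percentile(q[:,2],[0,50,95]),len(q))
m=np.zeros_like(d,bool); m[205:320,255:470]=1; m&=(z>.07)&(z<.095)
q=P[m]; r=cv2.minAreaRect(q[:,:2].astype(np.float32)); print('lid',r,np.percentile(q[:,2],[5,50,95]))
e=np.array([P[np.argmax(m[:,u]),u] for u in range(285,425) if m[:,u].any()])
vx,vy,x0,y0=cv2.fitLine(e[:,:2].astype(np.float32),cv2.DIST_HUBER,0,.01,.01).ravel(); print('front edge dir',np.degrees(np.arctan2(vy,vx)),x0,y0)
for k,(a,b,c2,e2) in {'p1':(90,155,130,178),'p2':(165,225,135,195),'p3':(175,225,60,108)}.items():
    m=np.zeros_like(d,bool); m[a:b,c2:e2]=1; m&=(z>.012)&(z<.06)
    q=P[m]; print(k,cv2.minAreaRect(q[:,:2].astype(np.float32)),np.percentile(q[:,2],[50,95]))
    m&=(z>.038); q=P[m]; print('  rail',cv2.minAreaRect(q[:,:2].astype(np.float32)),q.mean(0),len(q))
E
```

```text
bar ((0.47353190183639526, -0.10926882922649384), (0.024284960702061653, 0.06651769578456879), 4.012330532073975) [0.1116566  0.12587126 0.12786364] 659
lid ((0.5921920537948608, 0.10027190297842026), (0.17251013219356537, 0.3480156362056732), 3.95005464553833) [0.07667191 0.08474709 0.08647391]
front edge dir -86.131004 0.5086697 0.07404214
p1 ((0.41087692975997925, -0.2753066420555115), (0.04491580277681351, 0.0957241877913475), 78.03019714355469) [0.03087537 0.04738748]
  rail ((0.4036797285079956, -0.27445366978645325), (0.020960353314876556, 0.05592385679483414), 78.14592742919922) [ 0.40342233 -0.27296472  0.04583736] 467
p2 ((0.5362406373023987, -0.23509375751018524), (0.09570154547691345, 0.04570746049284935), 47.65456008911133) [0.03079102 0.04728593]
  rail ((0.5323600769042969, -0.24070285260677338), (0.05566801503300667, 0.021141866222023964), 46.36742401123047) [ 0.53086587 -0.23990334  0.04572731] 416
p3 ((0.5785393118858337, -0.41087791323661804), (0.04511325806379318, 0.09552814811468124), 45.6302375793457) [0.03090324 0.04725662]
  rail ((0.5732777714729309, -0.40637025237083435), (0.020770784467458725, 0.05593192204833031), 45.18724822998047) [ 0.57123815 -0.40351311  0.0458318 ] 270
```

Wrist view: packs at (152,120), (166,196) and (84,201), all black. Lever bar at (243,192), dial at (438,250). Depth puts the case yaw at about 3.9°. Next I press the lever with the fingers shut.

```bash
python3 - <<'E'
s=open('h.py').read()
s=s.replace("w=-((yaw-cur+90)%180-90);","w=min([-(yaw-cur+k) for k in(-360,0,360)],key=lambda w:abs(s['q'][5]+w)); print('pred q6',s['q'][5]+w);")
open('h.py','w').write(s)
E
python3 -c "
from h import *
plan([.472,-.116,.17],3.9)"
```

```text
pred q6 -32.385808797591636
t 3.55 pos [ 0.4241 -0.0964  0.3396] yaw 99.64 turn z rad 1.6709 shift cm [-2.27  4.63 16.96] rows>= 5 q6 -128.0 F [-0.4  1.2 -0.3] grip 0.0848
```

Request:
{"api": "move_arm", "payload": {"jaw": [0,0,0,0,0,0,0,0,0,0,0,0], "dp": [[0,0,0],[0,0,0],[0,0,0],[0,0,0],[0,0,0],[0,0,0],[0,0,0],[0,0,0],[0,0,0],[0,0,0],[0,0,0],[0,0,0]], "turn": [[0,0,0.12],[0,0,0.12],[0,0,0.12],[0,0,0.12],[0,0,0.12],[0,0,0.12],[0,0,0.12],[0,0,0.12],[0,0,0.12],[0,0,0.12],[0,0,0.12],[0,0,0.12]]}}

```text
time_s: 4.55
position: [0.4242, -0.0967, 0.3395]
tool_rot: [[-0.289, 0.957, 0.0], [0.957, 0.289, -0.0], [-0.0, 0.0, -1.0]]
ft_force: [0.7, -0.2, -0.6]
grip_width: 0.0001
gripper_force: 0.0
```

Request:
{"api": "move_arm", "payload": {"jaw": [0,0,0,0,0,0,0,0,0,0], "dp": [[0,0,0],[0,0,0],[-0.4,0.8,2.5],[-0.4,0.8,2.5],[-0.4,0.8,2.5],[-0.4,0.8,2.5],[-0.4,0.7,2.5],[-0.3,0.7,2.5],[0,0,2],[0,0,0]], "turn": [[0,0,0.115],[0,0,0.115],[0,0,0],[0,0,0],[0,0,0],[0,0,0],[0,0,0],[0,0,0],[0,0,0],[0,0,0]]}}

```text
time_s: 5.38
position: [0.4704, -0.1159, 0.166]
tool_rot: [[-0.068, 0.998, -0.006], [0.998, 0.068, 0.003], [0.004, -0.006, -1.0]]
ft_force: [-0.7, 1.2, -0.2]
grip_width: 0.0
gripper_force: 0.0
```

```bash
python3 -c "
from h import *
plan([.472,-.116,.14],3.9)
T=campose('wrist'); im,d=cams.get_image('wrist'); P=cloud('wrist',d,T); z=P[...,2]
m=(z>.1)&(z<.135)&(abs(P[...,0]-.475)<.03)&(abs(P[...,1]+.11)<.06); q=P[m]; print(len(q), cv2.minAreaRect(q[:,:2].astype(np.float32)),np.percentile(q[:,2],[50,95])); save('w2.png',im)"
```

```text
pred q6 -31.779325714743244
t 5.38 pos [ 0.4704 -0.1159  0.166 ] yaw 3.92 turn z rad 0.0004 shift cm [-0.03  0.17  2.6 ] rows>= 1 q6 -32.0 F [-0.7  1.2 -0.2] grip 0.0
2288 ((0.483542799949646, -0.0995953381061554), (0.045562148094177246, 0.05089382827281952), 3.108872890472412) [0.12524722 0.12771882]
```

View pics/w2.png

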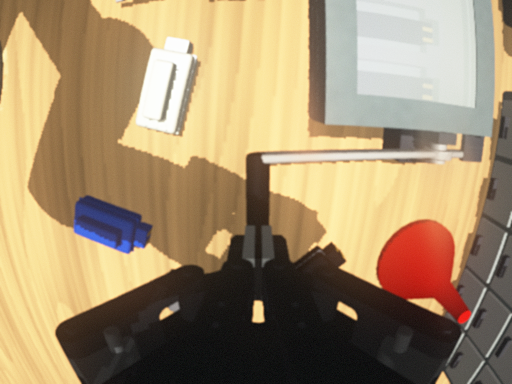

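The shut fingertips sit over the bar at about (258,250). Pressing down.

Request:
{"api": "move_arm", "payload": {"jaw": [0,0,0,0,0,0,0,0,0,0,0,0], "dp": [[0,0,2],[0,0,1.2],[0,0,1],[0,0,1],[0,0,1],[0,0,1],[0,0,1],[0,0,1],[0,0,1],[0,0,0.8],[0,0,0.8],[0,0,0.6]], "turn": [[0,0,0],[0,0,0],[0,0,0],[0,0,0],[0,0,0],[0,0,0],[0,0,0],[0,0,0],[0,0,0],[0,0,0],[0,0,0],[0,0,0]]}}

```text
time_s: 6.43
position: [0.4737, -0.1175, 0.0472]
tool_rot: [[-0.068, 0.998, 0.005], [0.998, 0.068, -0.002], [-0.003, 0.005, -1.0]]
ft_force: [2.5, -0.1, 3.5]
grip_width: 0.0003
gripper_force: 2.1
```

Request:
{"api": "move_arm", "payload": {"jaw": [0,0,0], "dp": [[0,0,0.5],[0,0,0],[0,0,0]], "turn": [[0,0,0],[0,0,0],[0,0,0]]}}

```text
time_s: 6.68
position: [0.4737, -0.1177, 0.0445]
tool_rot: [[-0.069, 0.998, 0.006], [0.998, 0.069, -0.003], [-0.004, 0.006, -1.0]]
ft_force: [-4.6, 3.6, 37.2]
grip_width: -0.0001
gripper_force: 18.3
```

Request:
{"api": "move_arm", "payload": {"jaw": [0,0,0,0,0,0,0,0,0,0], "dp": [[0,0,-1],[0,0,-2],[0,-0.5,-3],[0,-0.5,-3.5],[0,-0.5,-3.5],[0,-0.5,-3.5],[0,-0.5,-3.5],[0,-0.5,-3.5],[0,0,0],[0,0,0]], "turn": [[0,0,0],[0,0,0],[0,0,0],[0,0,0],[0,0,0],[0,0,0],[0,0,0],[0,0,0],[0,0,0],[0,0,0]]}}

```text
time_s: 7.52
position: [0.442, -0.1191, 0.2777]
tool_rot: [[-0.068, 0.998, 0.004], [0.998, 0.068, -0.003], [-0.003, 0.004, -1.0]]
ft_force: [0.4, -0.1, -0.5]
grip_width: 0.0001
gripper_force: 0.0
```

```bash
python3 -c "
from h import *
plan([.42,.0,.36],93.9)
im,d=cams.get_image('side'); save('s2.png',im[90:310,150:450].repeat(2,0).repeat(2,1))"
```

```text
pred q6 -123.84674783498701
t 7.52 pos [ 0.442  -0.1191  0.2777] yaw 3.9 turn z rad -1.5708 shift cm [ 1.35 12.01 -8.28] rows>= 4 q6 -34.0 F [ 0.4 -0.1 -0.5] grip 0.0001
```

View pics/s2.png

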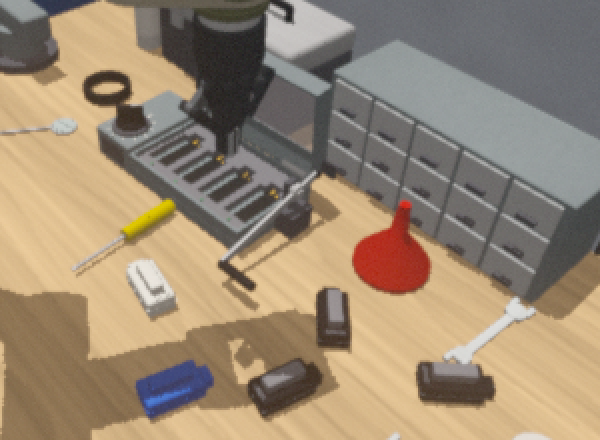

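The lid stands raised with the lever down, and all four bays are empty (crop pixels 180,150 to 260,205). Moving to a view over the bays.

Request:
{"api": "move_arm", "payload": {"jaw": [4,4,4,4,4,4,4,4,4,4,4,4], "dp": [[0,0,-1],[0,0,-1],[0,0,-1],[0,0,-1],[0,0,-1],[0,0,-1],[0,0,-1],[0,0,-1],[0,0,0],[0,0,0],[0,0,0],[0,0,0]], "turn": [[0,0,-0.12],[0,0,-0.12],[0,0,-0.12],[0,0,-0.12],[0,0,-0.12],[0,0,-0.12],[0,0,-0.12],[0,0,-0.12],[0,0,-0.12],[0,0,-0.12],[0,0,-0.12],[0,0,-0.12]]}}

```text
time_s: 8.57
position: [0.4417, -0.1188, 0.354]
tool_rot: [[-0.998, 0.057, -0.003], [0.057, 0.998, 0.001], [0.003, 0.001, -1.0]]
ft_force: [-0.1, -0.5, 0.2]
grip_width: 0.0397
gripper_force: 0.0
```

Request:
{"api": "move_arm", "payload": {"jaw": [4,4,4,4,4,4,4], "dp": [[0,0,0],[0.3,3,0],[0.3,3,0],[0.3,3,0],[0.4,3,0],[0,0,0],[0,0,0]], "turn": [[0,0,-0.12],[0,0,0],[0,0,0],[0,0,0],[0,0,0],[0,0,0],[0,0,0]]}}

```text
time_s: 9.15
position: [0.4216, 0.0012, 0.3545]
tool_rot: [[-0.998, -0.06, -0.002], [-0.06, 0.998, 0.0], [0.002, 0.0, -1.0]]
ft_force: [0.4, 0.1, -0.6]
grip_width: 0.0397
gripper_force: 0.0
```

```bash
python3 look.py w3 bay1 dial_grip case lever_handle pack1; python3 - <<'E'
from h import *
d=np.load('w3.npy');T=np.load('w3T.npy');P=cloud('wrist',d,T);z=P[...,2]
m=(P[...,0]>.48)&(P[...,0]<.66)&(P[...,1]>-.1)&(P[...,1]<.25)
h,e=np.histogram(z[m],np.arange(0.01,.12,.004)); print(list(zip(e.round(3),h)))
# floors
fl=((z>.02)&(z<.032)&m).astype(np.uint8)
n,lab,st,c=cv2.connectedComponentsWithStats(cv2.morphologyEx(fl,cv2.MORPH_OPEN,np.ones((3,3),np.uint8)))
for i in range(1,n):
    if st[i,4]>100: print(st[i].tolist(),cv2.minAreaRect(P[lab==i][:,:2].astype(np.float32)))
E
```

```text
bay1 0.91 275.9 241.9 onz [0.5894 0.0445 0.026 ] depth [0.5893 0.0445 0.0263]
bay1 0.87 347.0 235.8 onz [0.5726 0.1736 0.026 ] depth [0.5723 0.1733 0.0266]
bay1 0.82 243.3 240.8 onz [ 0.5907 -0.0134  0.026 ] depth [ 0.5899 -0.0134  0.0275]
bay1 0.76 312.9 237.8 onz [0.5785 0.1101 0.026 ] depth [0.41   0.0275 0.3734]
dial_grip 0.64 407.3 238.8 onz [0.5447 0.2588 0.094 ] depth [0.5399 0.2524 0.104 ]
case 0.57 293.6 241.4 onz [0.6    0.0803 0.    ] depth [0.5802 0.0738 0.0394]
lever_handle 0.83 185.6 176.0 onz [ 0.4525 -0.093   0.119 ] depth [ 0.4724 -0.1105  0.0459]
pack1 0.96 14.3 102.9 onz [ 0.342 -0.522  0.   ] depth [ 0.3423 -0.5034  0.0179]
pack1 0.93 148.3 66.3 onz [ 0.2931 -0.1936  0.    ] depth [ 0.298  -0.177   0.0432]
pack1 0.62 108.8 126.3 onz [ 0.3987 -0.2704  0.    ] depth [ 0.3956 -0.2534  0.0316]
pack1 0.61 126.4 197.7 onz [ 0.5334 -0.2402  0.    ] depth [ 0.5218 -0.2252  0.0314]
pack1 0.57 61.3 213.4 onz [ 0.581  -0.4073  0.    ] depth [ 0.5661 -0.3812  0.032 ]
pack1 0.42 344.9 240.0 onz [ 0.5939  0.1806 -0.    ] depth [0.5814 0.1712 0.0255]
pred q6 -115.64924786912086

[... 1057 characters left out ...]
4(0)), (np.float64(0.114), np.int64(0))]
[299, 184, 13, 13, 140] ((0.4904514253139496, 0.08683769404888153), (0.02237275056540966, 0.02017793245613575), 11.508315086364746)
[229, 221, 28, 48, 1186] ((0.5986671447753906, -0.013591628521680832), (0.09630099684000015, 0.04635278880596161), 3.2767388820648193)
[265, 221, 28, 48, 1226] ((0.5953507423400879, 0.04946645349264145), (0.09491092711687088, 0.04798262193799019), 3.947192430496216)
[302, 220, 27, 18, 307] ((0.5602952241897583, 0.11060632765293121), (0.033751584589481354, 0.0461801216006279), 5.126126766204834)
[334, 220, 28, 46, 974] ((0.5876268148422241, 0.1748293936252594), (0.09530744701623917, 0.04566068947315216), 3.536123037338257)
```

View pics/w3.png

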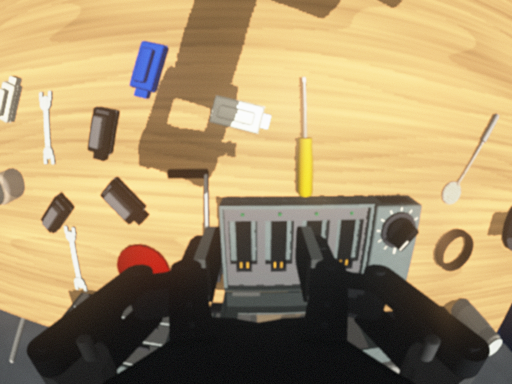

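The bays sit at about (243,240), (277,240), (313,238) and (347,236). Bay 3 is hidden behind a finger. I take one closer look with the fingers open.

```bash
python3 -c "
from h import *
plan([.45,.035,.22],93.8)"
```

```text
pred q6 -110.04924786912085
t 9.45 pos [ 0.4222 -0.0007  0.355 ] yaw 93.2 turn z rad -0.0105 shift cm [-3.02  3.37 13.49] rows>= 4 q6 -109.0 F [-0.8 -0.2 -0.4] grip 0.04
```

Request:
{"api": "move_arm", "payload": {"jaw": [8.5,8.5,8.5,8.5,8.5,8.5,8.5], "dp": [[-0.6,0.7,2.7],[-0.6,0.7,2.7],[-0.6,0.7,2.7],[-0.6,0.7,2.7],[-0.6,0.6,2.7],[0,0,0],[0,0,0]], "turn": [[0,0,-0.01],[0,0,0],[0,0,0],[0,0,0],[0,0,0],[0,0,0],[0,0,0]]}}

```text
time_s: 10.03
position: [0.4496, 0.0356, 0.2201]
tool_rot: [[-0.998, -0.067, -0.002], [-0.067, 0.998, 0.0], [0.002, 0.0, -1.0]]
ft_force: [-0.8, 0.3, -0.1]
grip_width: 0.0849
gripper_force: 0.0
```

```bash
cat > bays.py <<'E'
from h import *
T=campose('wrist'); im,d=cams.get_image('wrist'); save('w4.png',im); np.save('w4.npy',d); np.save('w4T.npy',T)
P=cloud('wrist',d,T);z=P[...,2]
m=(P[...,0]>.52)&(P[...,0]<.68)&(P[...,1]>-.1)&(P[...,1]<.25)
top=(abs(z-.040)<.004)&m
fl=((z>.018)&(z<.033)&m).astype(np.uint8)
n,lab,st,c=cv2.connectedComponentsWithStats(cv2.morphologyEx(fl,cv2.MORPH_OPEN,np.ones((3,3),np.uint8)))
a=np.radians(3.8); X=np.array([np.cos(a),np.sin(a)]); Y=np.array([-X[1],X[0]])
for i in range(1,n):
    if st[i,4]>300:
        q=P[lab==i]; x=q[:,:2]@X; y=q[:,:2]@Y
        h,e=np.histogram(x,np.arange(x.min(),x.max()+.003,.003))
        print(st[i].tolist(),'rect',cv2.minAreaRect(q[:,:2].astype(np.float32)),'x',x.min().round(4),x.max().round(4),'y',y.min().round(4),y.max().round(4),'z',np.median(q[:,2]).round(4))
        w=[np.ptp(y[(x>=b)&(x<b+.004)]) if ((x>=b)&(x<b+.004)).sum()>2 else 0 for b in e]; print('  widths',[(b.round(3),round(k,3)) for b,k in zip(e,w)][-12:])
        yc=(y.min()+y.max())/2; s=top&(abs(P[...,:2]@Y-yc)<.02); qq=P[s][:,:2]@X; print('  front wall back edge x',np.percentile(qq[qq<x.mean()],[90,99,100]).round(4) if (qq<x.mean()).any() else None)
E
python3 bays.py; python3 -c "
from h import *
plan([0,0,0])"
```

```text
[192, 241, 40, 61, 1974] rect ((0.5993542671203613, -0.014114324003458023), (0.0954977348446846, 0.047896530479192734), 4.0102009773254395) x 0.5494 0.6449 y -0.0777 -0.0297 z 0.027
  widths [(np.float64(0.612), np.float64(0.046)), (np.float64(0.615), np.float64(0.045)), (np.float64(0.618), np.float64(0.046)), (np.float64(0.621), np.float64(0.047)), (np.float64(0.624), np.float64(0.047)), (np.float64(0.627), np.float64(0.045)), (np.float64(0.63), np.float64(0.027)), (np.float64(0.633), np.float64(0.027)), (np.float64(0.636), np.float64(0.027)), (np.float64(0.639), np.float64(0.024)), (np.float64(0.642), np.float64(0.024)), (np.float64(0.645), 0)]
  front wall back edge x [0.5411 0.5428 0.5435]
[241, 241, 38, 61, 2060] rect ((0.5949273705482483, 0.04928798973560333), (0.09452350437641144, 0.04860774800181389), 3.321031332015991) x 0.5494 0.6441 y -0.0148 0.0339 z 0.027
  widths [(np.float64(0.612), np.float64(0.048)), (np.float64(0.615), np.float64(0.048)), (np.float64(0.618), np.float64(0.048)), (np.float64(0.621), np.float64(0.048)), (np.float64(0.624), np.float64(0.048)), (np.float
[... 437 characters left out ...]
6) x 0.55 0.6448 y 0.0486 0.0963 z 0.027
  widths [(np.float64(0.613), np.float64(0.046)), (np.float64(0.616), np.float64(0.046)), (np.float64(0.619), np.float64(0.046)), (np.float64(0.622), np.float64(0.046)), (np.float64(0.625), np.float64(0.046)), (np.float64(0.628), np.float64(0.039)), (np.float64(0.631), np.float64(0.027)), (np.float64(0.634), np.float64(0.027)), (np.float64(0.637), np.float64(0.027)), (np.float64(0.64), np.float64(0.026)), (np.float64(0.643), np.float64(0.026)), (np.float64(0.646), 0)]
  front wall back edge x [0.5414 0.5432 0.5434]
t 10.08 pos [0.4502 0.0354 0.2214] yaw 93.83 turn z rad 0.0 shift cm [45.17 -0.51 22.1 ] rows>= 13 q6 -104.0 F [-0.3  0.1  0.1] grip 0.085
```

View pics/w4.png

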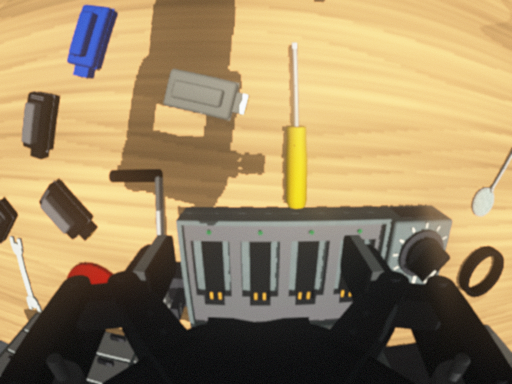

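The three bays between the fingers are measured to about 1 mm. Now to pack A (lower-left black pack, at roughly (40,123) here): a close aligned look, then the grasp.

```bash
python3 -c "
from h import *
plan([.305,-.253,.22],78)"
```

```text
pred q6 -88.58230771730224
t 10.08 pos [0.4502 0.0354 0.2214] yaw 93.83 turn z rad 0.2763 shift cm [  8.21 -31.22   0.13] rows>= 8 q6 -104.0 F [-0.3  0.1  0.1] grip 0.085
```

Request:
{"api": "move_arm", "payload": {"jaw": [5,5,5,5,5,5,5,5,5,5,5,5], "dp": [[0,0,-1],[0,0,-1],[0,0,-1],[0.9,-3.4,0],[0.9,-3.5,0],[0.9,-3.5,0],[0.9,-3.5,0],[0.9,-3.5,0],[0.9,-3.5,0],[0.9,-3.5,1],[0.9,-3.4,1],[1,-3.4,1]], "turn": [[0,0,0.09],[0,0,0.09],[0,0,0.096],[0,0,0],[0,0,0],[0,0,0],[0,0,0],[0,0,0],[0,0,0],[0,0,0],[0,0,0],[0,0,0]]}}

```text
time_s: 11.08
position: [0.3038, -0.2547, 0.2222]
tool_rot: [[-0.978, 0.208, 0.003], [0.208, 0.978, -0.004], [-0.003, -0.004, -1.0]]
ft_force: [0.5, -0.8, -0.1]
grip_width: 0.0499
gripper_force: 0.0
```

Request:
{"api": "move_arm", "payload": {"jaw": [5,5], "dp": [[0,0,0],[0,0,0]], "turn": [[0,0,0],[0,0,0]]}}

```text
time_s: 11.25
position: [0.3041, -0.2541, 0.2216]
tool_rot: [[-0.977, 0.212, 0.001], [0.212, 0.977, -0.002], [-0.001, -0.001, -1.0]]
ft_force: [-0.5, -0.3, 0.4]
grip_width: 0.0501
gripper_force: 0.0
```

```bash
cat > pk.py <<'E'
# measure pack near (x,y): args x y
from h import *
import sys
x0,y0,z0=map(float,sys.argv[1:4])
T=campose('wrist'); im,d=cams.get_image('wrist'); P=cloud('wrist',d,T); Z=P[...,2]-z0
near=np.hypot(P[...,0]-x0,P[...,1]-y0)<.075
b=near&(Z>.008)&(Z<.055)&(np.abs(P-T[:3,3]).sum(-1)>.2)
r=near&(Z>.039)&(Z<.053)
qb=P[b][:,:2].astype(np.float32); qr=P[r][:,:2].astype(np.float32)
rb=cv2.minAreaRect(qb); rr=cv2.minAreaRect(qr)
def ax(q):
    (c,(w,h),a)=q; a=np.radians(a if w>h else a+90); return np.array(c),np.array([np.cos(a),np.sin(a)])
cb,ab=ax(rb); cr,ar=ax(rr); ab*=np.sign(ab@(cb-cr)); ar*=np.sign(ar@ab)
yb,yr=[np.degrees(np.arctan2(v[1],v[0])) for v in (ab,ar)]
print('body',cb.round(4),np.round(rb[1],4),'rail',cr.round(4),np.round(rr[1],4),'psi body',yb.round(1),'rail',yr.round(1),len(qr),'col',im[r].mean(0).round(0))
psi=(yb+yr)/2; plan([cr[0],cr[1],float(sys.argv[4])],psi+90)
E
python3 pk.py .4035 -.2735 0 .08
```

```text
body [ 0.41   -0.2761] [0.0439 0.0952] rail [ 0.4028 -0.2749] [0.0182 0.0552] psi body -11.6 rail -11.8 640 col [152. 143. 136.]
pred q6 -135.29819786213557
t 11.3 pos [ 0.3047 -0.253   0.2217] yaw 77.91 turn z rad -0.0072 shift cm [-10.03  -0.14  14.19] rows>= 5 q6 -135.0 F [0.4 0.2 0.8] grip 0.0496
```

Request:
{"api": "move_arm", "payload": {"jaw": [5,5,5,5,5,5,5,5,5,5,5,5], "dp": [[-2,0,2.8],[-2,0,2.8],[-2,0,2.8],[-2,0,2.8],[-2,-0.1,2.8],[0,0,1],[0,0,1],[0,0,1],[0,0,1],[0,0,1],[0,0,0],[0,0,0]], "turn": [[0,0,-0.007],[0,0,0],[0,0,0],[0,0,0],[0,0,0],[0,0,0],[0,0,0],[0,0,0],[0,0,0],[0,0,0],[0,0,0],[0,0,0]]}}

```text
time_s: 12.3
position: [0.4035, -0.2729, 0.0312]
tool_rot: [[-0.98, 0.199, 0.001], [0.199, 0.98, -0.001], [-0.001, -0.001, -1.0]]
ft_force: [0.1, 0.4, 0.1]
grip_width: 0.0497
gripper_force: 0.0
```

Request:
{"api": "move_arm", "payload": {"jaw": [0.5,0.5,0.5,0.5,0.5,0.5,0.5,0.5,0.5,0.5,0.5,0.5], "force": 70, "dp": [[0,0,0],[0,0,0],[0,0,0],[0,0,0],[0,0,0],[0,0,-1],[0,0,-2],[0,0,-3],[0,0,-3],[0,0,-3],[0,0,0],[0,0,0]], "turn": [[0,0,0],[0,0,0],[0,0,0],[0,0,0],[0,0,0],[0,0,0],[0,0,0],[0,0,0],[0,0,0],[0,0,0],[0,0,0],[0,0,0]]}}

```text
time_s: 13.3
position: [0.4028, -0.2736, 0.1514]
tool_rot: [[-0.98, 0.2, 0.002], [0.2, 0.98, -0.002], [-0.002, -0.002, -1.0]]
ft_force: [0.2, 0.7, -3.8]
grip_width: 0.018
gripper_force: 69.2
```

```bash
python3 -c "
from h import *
plan([.589,-.0136,.16],93.8)"
```

```text
pred q6 -141.95086255521693
t 13.3 pos [ 0.4028 -0.2736  0.1514] yaw 78.44 turn z rad -0.2681 shift cm [-20.31  24.71  -0.88] rows>= 8 q6 -127.0 F [ 0.2  0.7 -3.8] grip 0.018
```

Request:
{"api": "move_arm", "payload": {"jaw": [0.5,0.5,0.5,0.5,0.5,0.5,0.5,0.5,0.5,0.5,0.5,0.5], "dp": [[0,0,-0.3],[0,0,-0.3],[0,0,-0.3],[-2,2.5,0],[-2,2.5,0],[-2,2.5,0],[-2,2.5,0],[-2,2.5,0],[-2,2.5,0],[-2,2.5,0],[-2,2.5,0],[-2,2.5,0]], "turn": [[0,0,-0.09],[0,0,-0.09],[0,0,-0.088],[0,0,0],[0,0,0],[0,0,0],[0,0,0],[0,0,0],[0,0,0],[0,0,0],[0,0,0],[0,0,0]]}}

```text
time_s: 14.3
position: [0.5672, -0.0353, 0.1572]
tool_rot: [[-0.998, -0.066, -0.004], [-0.066, 0.998, 0.001], [0.004, 0.001, -1.0]]
ft_force: [0.3, -0.3, -3.5]
grip_width: 0.0182
gripper_force: 69.2
```

Request:
{"api": "move_arm", "payload": {"jaw": [0.5,0.5,0.5], "dp": [[-1.8,2,0],[0,0,0],[0,0,0]], "turn": [[0,0,0],[0,0,0],[0,0,0]]}}

```text
time_s: 14.55
position: [0.5835, -0.0147, 0.1571]
tool_rot: [[-0.998, -0.068, -0.004], [-0.068, 0.998, 0.001], [0.004, 0.001, -1.0]]
ft_force: [-0.2, -0.1, -2.9]
grip_width: 0.0181
gripper_force: 69.3
```

```bash
cat > ph.py <<'E'
# pose (averaged over readings) of the hand and of the carried pack if visible; target args x y z yaw
from h import *
import sys
T=campose('wrist'); im,d=cams.get_image('wrist'); s=observe()
P=cloud('wrist',d,T); tp=(P-np.array(s['position']))@np.array(s['tool_rot'])
# pack body top: tool z from 0 to .035, beside fingers
m=(abs(tp[...,0])<.07)&(abs(tp[...,1])<.035)&(tp[...,2]>-.004)&(tp[...,2]<.04)
q=tp[m]; print('pack in tool: n',len(q), 'x',np.percentile(q[:,0],[1,50,99]).round(4),'y',np.percentile(q[:,1],[1,50,99]).round(4),'z',np.percentile(q[:,2],[5,50,95]).round(4)) if len(q)>20 else print('none')
if len(q)>20: print(cv2.minAreaRect(q[:,:2].astype(np.float32)))
save(sys.argv[5]+'.png',im)
a=list(map(float,sys.argv[1:5])); plan(a[:3],a[3])
E
python3 ph.py .589 -.0136 .09 93.8 w5
```

```text
pack in tool: n 4699 x [-0.054   0.0287  0.039 ] y [-0.0195  0.002   0.0236] z [0.0001 0.0016 0.0145]
((-0.008432015776634216, 0.00213564932346344), (0.04484018310904503, 0.09543054550886154), 89.74776458740234)
pred q6 -106.94066028196157
t 14.6 pos [ 0.5831 -0.0156  0.1575] yaw 93.84 turn z rad 0.0007 shift cm [-0.62  0.16  6.75] rows>= 2 q6 -107.0 F [-0.9 -0.2 -3.4] grip 0.018
```

View pics/w5.png

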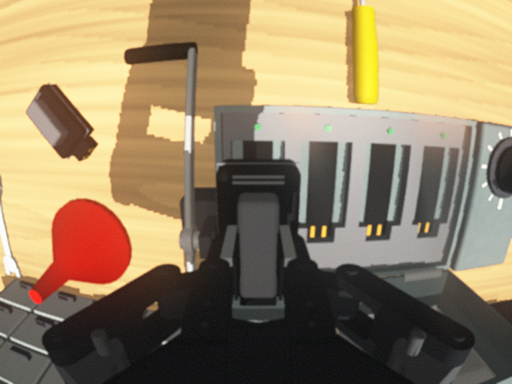

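The pack is held straight over bay 1 at (258,160), and bays 2–4 show at (322,190), (380,190) and (432,190). I measure the pack against those bays in this same view.

```bash
cat > rel.py <<'E'
# bays seen now, in tool coordinates, against pack in hand. rotates by case yaw 3.8
from h import *
import sys
T=campose('wrist'); im,d=cams.get_image('wrist'); s=observe(); R=np.array(s['tool_rot']); p=np.array(s['position'])
P=cloud('wrist',d,T); tp=(P-p)@R
m=(abs(tp[...,0])<.07)&(abs(tp[...,1])<.035)&(tp[...,2]>-.004)&(tp[...,2]<.04); q=tp[m]
if len(q)>50:
    r=cv2.minAreaRect(q[:,:2].astype(np.float32)); print('hand rect',np.round(r[0],4),np.round(r[1],4),round(r[2],2),'pack ctr tool',np.round([r[0][0]+.007,r[0][1]],4))
a=np.radians(3.8); X=np.array([np.cos(a),np.sin(a)]); Y=np.array([-X[1],X[0]])
z=P[...,2]; cx,cy=P[...,:2]@X,P[...,:2]@Y
g=(cx>.5)&(cx<.68)&(cy>-.1)&(cy<.22)
fl=((z>.016)&(z<.034)&g).astype(np.uint8)
n,lab,st,c=cv2.connectedComponentsWithStats(cv2.morphologyEx(fl,cv2.MORPH_OPEN,np.ones((3,3),np.uint8)))
for i in range(1,n):
    k=lab==i
    if st[i,4]>500: print('floor x',cx[k].min().round(4),cx[k].max().round(4),'y',cy[k].min().round(4),cy[k].max().round(4),'ctr y',((cy[k].min()+cy[k].max())/2).round(4),'ang',np.round(cv2.minAreaRect(P[k][:,:2].astype(np.float32))[2],1))
print('tcp case xy',(p[:2]@X).round(4),(p[:2]@Y).round(4),p[2].round(4))
E
python3 rel.py
```

```text
hand rect [-0.0081  0.0019] [0.0448 0.0955] 89.85 pack ctr tool [-0.0011  0.0019]
floor x 0.5454 0.5621 y -0.0763 -0.0286 ctr y -0.0525 ang 3.6
floor x 0.5455 0.6443 y -0.0125 0.0343 ctr y 0.0109 ang 3.9
floor x 0.5452 0.6445 y 0.0525 0.0967 ctr y 0.0746 ang 3.4
floor x 0.5451 0.6444 y 0.1163 0.1592 ctr y 0.1377 ang 3.3
tcp case xy 0.5807 -0.0548 0.1579
```

Request:
{"api": "move_arm", "payload": {"jaw": [0.5,0.5,0.5,0.5,0.5,0.5,0.5,0.5,0.5], "dp": [[-0.4,0.1,0],[0,0,2],[0,0,2],[0,0,2],[0,0,1.5],[0,0,0.5],[0,0,0.4],[0,0,0],[0,0,0]], "turn": [[0,0,0],[0,0,0],[0,0,0],[0,0,0],[0,0,0],[0,0,0],[0,0,0],[0,0,0],[0,0,0]]}}

```text
time_s: 15.4
position: [0.5883, -0.015, 0.0761]
tool_rot: [[-0.998, -0.066, 0.001], [-0.066, 0.998, -0.0], [-0.001, -0.0, -1.0]]
ft_force: [0.2, -0.1, -2.8]
grip_width: 0.0181
gripper_force: 69.3
```

```bash
python3 rel.py;python3 -c "
from h import *
plan([.589,-.0136,.0572],93.8)"
```

```text
hand rect [ 0. -0.] [0.14 0.07] 0.04 pack ctr tool [ 0.007 -0.   ]
floor x 0.545 0.5529 y -0.0765 -0.0284 ctr y -0.0525 ang 2.8
floor x 0.545 0.6403 y -0.012 0.0344 ctr y 0.0112 ang 3.9
floor x 0.5449 0.6445 y 0.0526 0.0967 ctr y 0.0747 ang 2.1
floor x 0.5451 0.6445 y 0.1183 0.1593 ctr y 0.1388 ang 2.2
tcp case xy 0.5861 -0.0538 0.0763
pred q6 -106.76416511574496
t 15.45 pos [ 0.5884 -0.0149  0.0763] yaw 93.78 turn z rad -0.0003 shift cm [-0.07  0.13  1.91] rows>= 1 q6 -107.0 F [ 0.8  0.9 -3.3] grip 0.0178
```

Request:
{"api": "move_arm", "payload": {"jaw": [0.5,0.5,0.5,0.5,0.5], "dp": [[0.1,0,0.4],[0,0,0.3],[0,0,0.3],[0,0,0],[0,0,0]], "turn": [[0,0,0],[0,0,0],[0,0,0],[0,0,0],[0,0,0]]}}

```text
time_s: 15.87
position: [0.5868, -0.0146, 0.0651]
tool_rot: [[-0.998, -0.066, -0.0], [-0.066, 0.998, 0.0], [0.0, 0.0, -1.0]]
ft_force: [0.4, 0.1, -3.1]
grip_width: 0.0181
gripper_force: 69.3
```

Already in the pocket (underside about 34 mm, below the wall tops) with no contact force.

Request:
{"api": "move_arm", "payload": {"jaw": [0.5,0.5,0.5,0.5,0.5], "dp": [[0,0,0.3],[0,0,0.3],[0,0,0.3],[0,0,0],[0,0,0]], "turn": [[0,0,0],[0,0,0],[0,0,0],[0,0,0],[0,0,0]]}}

```text
time_s: 16.28
position: [0.5869, -0.0147, 0.0574]
tool_rot: [[-0.998, -0.066, 0.001], [-0.066, 0.998, -0.0], [-0.001, -0.0, -1.0]]
ft_force: [-4.0, -0.1, 9.3]
grip_width: 0.0179
gripper_force: 70.9
```

Request:
{"api": "move_arm", "payload": {"jaw": [3.6,3.6,3.6,3.6,3.6,3.6,3.6,3.6,3.6,3.6,3.6,3.6], "dp": [[0,0,0],[0,0,0],[0,0,0],[0,0,0],[0,0,-1],[0,0,-2],[0,0,-3],[0,0,-3],[0,0,-3],[0,0,-3],[0,0,0],[0,0,0]], "turn": [[0,0,0],[0,0,0],[0,0,0],[0,0,0],[0,0,0],[0,0,0],[0,0,0],[0,0,0],[0,0,0],[0,0,0],[0,0,0],[0,0,0]]}}

```text
time_s: 17.28
position: [0.5874, -0.0147, 0.2085]
tool_rot: [[-0.998, -0.066, 0.004], [-0.066, 0.998, -0.001], [-0.004, -0.001, -1.0]]
ft_force: [-0.3, -0.4, -0.8]
grip_width: 0.0359
gripper_force: 0.0
```

```bash
python3 pk.py .587 -.0140 .026 .2; python3 -c "
from h import *
plan([.50,-.335,.22],45.2)"
```

```text
body [ 0.5868 -0.0209] [0.1256 0.1491] rail [ 0.5899 -0.0394] [0.0979 0.0723] psi body 175.4 rail -179.4 1667 col [134. 130. 125.]
pred q6 -100.949520471589
t 17.33 pos [ 0.5867 -0.0146  0.2067] yaw 93.8 turn z rad 0.1016 shift cm [-0.4  -2.47  0.67] rows>= 1 q6 -107.0 F [-0.4 -0.   0.4] grip 0.0356
pred q6 -58.175415918127925
t 17.33 pos [ 0.5867 -0.0146  0.2067] yaw 93.8 turn z rad 0.8482 shift cm [-16.42 -28.84  -1.33] rows>= 8 q6 -107.0 F [-0.4 -0.   0.4] grip 0.0356
```

Request:
{"api": "move_arm", "payload": {"jaw": [5,5,5,5,5,5,5,5,5,5,5,5], "dp": [[0,0,-0.5],[0,0,-0.5],[0,0,-0.5],[0,0,-0.5],[0,0,0],[0,0,0],[0,0,0],[-1.8,-3.2,0],[-1.8,-3.2,0],[-1.8,-3.2,0],[-1.8,-3.2,0],[-1.8,-3.2,0]], "turn": [[0,0,0.12],[0,0,0.12],[0,0,0.12],[0,0,0.12],[0,0,0.12],[0,0,0.12],[0,0,0.12],[0,0,0],[0,0,0],[0,0,0],[0,0,0],[0,0,0]]}}

```text
time_s: 18.33
position: [0.5383, -0.1933, 0.2249]
tool_rot: [[-0.715, 0.699, -0.003], [0.699, 0.715, 0.002], [0.003, -0.001, -1.0]]
ft_force: [0.6, -0.1, -0.3]
grip_width: 0.0502
gripper_force: 0.0
```

Request:
{"api": "move_arm", "payload": {"jaw": [5,5,5,5,5,5], "dp": [[-1.8,-3.2,0],[-1.8,-3.2,0],[-1.8,-3.2,0.5],[-1.8,-3.2,0.5],[0,0,0],[0,0,0]], "turn": [[0,0,0],[0,0,0],[0,0,0],[0,0,0],[0,0,0],[0,0,0]]}}

```text
time_s: 18.83
position: [0.5004, -0.3351, 0.2143]
tool_rot: [[-0.713, 0.701, -0.003], [0.701, 0.713, 0.003], [0.004, 0.0, -1.0]]
ft_force: [-0.1, 0.8, 0.2]
grip_width: 0.0502
gripper_force: 0.0
```

```bash
python3 pk.py .572 -.405 0 .08
```

```text
body [ 0.5659 -0.3959] [0.127  0.0962] rail [ 0.532  -0.4171] [0.0205 0.0556] psi body 42.0 rail -42.9 770 col [76. 69. 63.]
pred q6 -134.51490071382068
t 18.88 pos [ 0.501  -0.3338  0.215 ] yaw 45.6 turn z rad -0.7675 shift cm [-3.19 -8.34 13.47] rows>= 4 q6 -91.0 F [-0.8  0.7  0.6] grip 0.0501
```

```bash
sed -i "s/b=near&(Z>.008)/b=near\&(Z>.013)/" pk.py; python3 pk.py .532 -.417 0 .08; python3 -c "
from h import *
im,d=cams.get_image('wrist'); save('w6.png',im)"
```

```text
body [ 0.5375 -0.4217] [0.0444 0.0947] rail [ 0.5321 -0.4173] [0.0208 0.0555] psi body -40.9 rail -43.4 767 col [76. 69. 63.]
pred q6 -92.7038828518779
t 18.93 pos [ 0.5014 -0.3331  0.2155] yaw 45.68 turn z rad -0.0378 shift cm [-7.95 -4.19 13.53] rows>= 4 q6 -91.0 F [-0.5  0.1  0. ] grip 0.0499
```

View pics/w6.png

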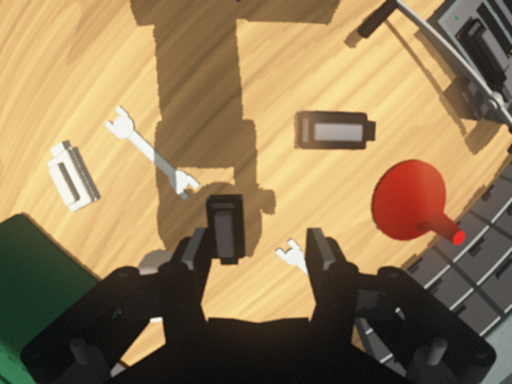

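The pack was knocked aside by about 4 cm and now sits at (226,228), black, with its nose away from the robot. I grasp it there.

Request:
{"api": "move_arm", "payload": {"jaw": [5,5,5,5,5,5,5,5,5,5,5,5], "dp": [[-1.6,-0.8,1.5],[-1.6,-0.8,3],[-1.6,-0.8,3],[-1.6,-0.9,3],[-1.6,-0.9,3],[0,0,1],[0,0,1],[0,0,1],[0,0,1],[0,0,0.8],[0,0,0],[0,0,0]], "turn": [[0,0,0],[0,0,0],[0,0,0],[0,0,0],[0,0,0],[0,0,-0.033],[0,0,0],[0,0,0],[0,0,0],[0,0,0],[0,0,0],[0,0,0]]}}

```text
time_s: 19.98
position: [0.5295, -0.4196, 0.0336]
tool_rot: [[-0.738, 0.675, 0.0], [0.675, 0.738, -0.0], [-0.0, -0.0, -1.0]]
ft_force: [0.3, -0.3, 0.1]
grip_width: 0.0502
gripper_force: 0.0
```

```bash
python3 -c "
from h import *
plan([.5321,-.4173,.032])"
```

```text
t 19.98 pos [ 0.5295 -0.4196  0.0336] yaw 47.56 turn z rad 0.0 shift cm [-0.04  0.34  0.16] rows>= 1 q6 -96.0 F [ 0.3 -0.3  0.1] grip 0.0502
```

Request:
{"api": "move_arm", "payload": {"jaw": [5,0.5,0.5,0.5,0.5,0.5,0.5,0.5,0.5,0.5,0.5,0.5], "dp": [[0,0.3,0.2],[0,0,0],[0,0,0],[0,0,0],[0,0,0],[0,0,0],[0,0,-1],[0,0,-2.5],[0,0,-3.5],[0,0,-3.5],[0,0,-3.5],[0,0,-3]], "turn": [[0,0,0],[0,0,0],[0,0,0],[0,0,0],[0,0,0],[0,0,0],[0,0,0],[0,0,0],[0,0,0],[0,0,0],[0,0,0],[0,0,0]]}}

```text
time_s: 20.98
position: [0.5312, -0.4174, 0.204]
tool_rot: [[-0.738, 0.675, 0.0], [0.675, 0.738, -0.001], [-0.001, -0.0, -1.0]]
ft_force: [0.2, -0.1, -3.8]
grip_width: 0.0177
gripper_force: 74.7
```

```bash
python3 -c "
from h import *
plan([.5849,.0483,.2],93.8)"
```

```text
pred q6 -141.97741764168026
t 20.98 pos [ 0.5312 -0.4174  0.204 ] yaw 47.55 turn z rad -0.8072 shift cm [-8.45 46.11  0.38] rows>= 12 q6 -96.0 F [ 0.2 -0.1 -3.8] grip 0.0177
```

Request:
{"api": "move_arm", "payload": {"jaw": [0.5,0.5,0.5,0.5,0.5,0.5,0.5,0.5,0.5,0.5,0.5,0.5], "dp": [[0,0,0],[0,0,0],[0,0,0],[0,0,0],[0,0,0],[0,0,0],[0,0,0],[-0.5,2.9,0],[-0.5,2.9,0],[-0.5,2.9,0],[-0.5,2.9,0],[-0.5,2.9,0]], "turn": [[0,0,-0.115],[0,0,-0.115],[0,0,-0.115],[0,0,-0.115],[0,0,-0.115],[0,0,-0.115],[0,0,-0.117],[0,0,0],[0,0,0],[0,0,0],[0,0,0],[0,0,0]]}}

```text
time_s: 21.98
position: [0.5463, -0.2697, 0.2013]
tool_rot: [[-0.998, -0.066, -0.001], [-0.066, 0.998, 0.001], [0.001, 0.001, -1.0]]
ft_force: [-0.1, -0.8, -3.5]
grip_width: 0.0179
gripper_force: 74.8
```

Request:
{"api": "move_arm", "payload": {"jaw": [0.5,0.5,0.5,0.5,0.5,0.5,0.5,0.5,0.5,0.5,0.5,0.5], "dp": [[-0.5,2.9,0],[-0.5,2.9,0],[-0.5,2.9,0],[-0.5,2.9,0],[-0.5,2.9,0],[-0.5,2.9,0],[-0.6,2.9,0],[-0.6,2.9,0],[-0.6,2.9,0],[-0.6,2.9,0],[-0.6,2.6,0],[0,0,0]], "turn": [[0,0,0],[0,0,0],[0,0,0],[0,0,0],[0,0,0],[0,0,0],[0,0,0],[0,0,0],[0,0,0],[0,0,0],[0,0,0],[0,0,0]]}}

```text
time_s: 22.98
position: [0.5854, 0.0524, 0.2014]
tool_rot: [[-0.998, -0.07, -0.001], [-0.07, 0.998, 0.002], [0.001, 0.002, -1.0]]
ft_force: [-0.4, -0.3, -3.7]
grip_width: 0.0179
gripper_force: 74.8
```

```bash
python3 ph.py .5849 .0483 .16 93.8 w7; python3 rel.py
```

```text
pack in tool: n 4668 x [-0.0542  0.0285  0.0387] y [-0.0183  0.0033  0.0246] z [0.0001 0.0017 0.0181]
((-0.00853673741221428, 0.0033813510090112686), (0.04467526078224182, 0.09495916962623596), 89.89671325683594)
pred q6 -100.44157405024004
t 23.03 pos [0.5853 0.0502 0.2013] yaw 93.99 turn z rad 0.0033 shift cm [ 0.05 -0.19  4.13] rows>= 1 q6 -101.0 F [ 0.4 -0.5 -3.2] grip 0.0182
hand rect [-0.0086  0.0025] [0.0952 0.0448] 0.05 pack ctr tool [-0.0016  0.0025]
floor x 0.5453 0.5775 y -0.0143 0.0333 ctr y 0.0095 ang 3.8
floor x 0.5447 0.6445 y 0.0491 0.0961 ctr y 0.0726 ang 3.8
floor x 0.5446 0.6441 y 0.1138 0.1584 ctr y 0.1361 ang 3.7
tcp case xy 0.5873 0.0099 0.2013
```

Request:
{"api": "move_arm", "payload": {"jaw": [0.5,0.5,0.5,0.5,0.5,0.5,0.5,0.5,0.5,0.5], "dp": [[0.3,-0.2,0],[0,0,2.5],[0,0,2.5],[0,0,2.5],[0,0,2],[0,0,1],[0,0,1],[0,0,0.8],[0,0,0],[0,0,0]], "turn": [[0,0,0],[0,0,0],[0,0,0],[0,0,0],[0,0,0],[0,0,0],[0,0,0],[0,0,0],[0,0,0],[0,0,0]]}}

```text
time_s: 23.92
position: [0.5831, 0.0455, 0.0788]
tool_rot: [[-0.998, -0.066, 0.001], [-0.066, 0.998, -0.0], [-0.001, -0.0, -1.0]]
ft_force: [0.3, -0.1, -3.3]
grip_width: 0.0184
gripper_force: 74.7
```

```bash
python3 rel.py
```

```text
hand rect [ 0.0002 -0.    ] [0.07   0.1396] 90.0 pack ctr tool [ 0.0072 -0.    ]
floor x 0.5457 0.5537 y -0.0145 0.0337 ctr y 0.0096 ang 3.7
floor x 0.5457 0.6409 y 0.0499 0.0962 ctr y 0.0731 ang 3.6
floor x 0.5456 0.6445 y 0.1148 0.1588 ctr y 0.1368 ang 3.6
tcp case xy 0.5851 0.0069 0.0792
```

Request:
{"api": "move_arm", "payload": {"jaw": [0.5,0.5,0.5,0.5,0.5,0.5], "dp": [[0.1,0.1,0.4],[0,0,0.3],[0,0,0.3],[0,0,0.3],[0,0,0],[0,0,0]], "turn": [[0,0,0],[0,0,0],[0,0,0],[0,0,0],[0,0,0],[0,0,0]]}}

```text
time_s: 24.47
position: [0.5817, 0.0467, 0.0651]
tool_rot: [[-0.998, -0.066, -0.0], [-0.066, 0.998, 0.0], [0.0, 0.0, -1.0]]
ft_force: [0.5, -1.1, -3.3]
grip_width: 0.0178
gripper_force: 74.8
```

Request:
{"api": "move_arm", "payload": {"jaw": [0.5,0.5,0.5,0.5,0.5], "dp": [[0,0,0.3],[0,0,0.3],[0,0,0.25],[0,0,0],[0,0,0]], "turn": [[0,0,0],[0,0,0],[0,0,0],[0,0,0],[0,0,0]]}}

```text
time_s: 24.88
position: [0.5818, 0.0466, 0.0579]
tool_rot: [[-0.998, -0.066, 0.001], [-0.066, 0.998, -0.0], [-0.001, -0.0, -1.0]]
ft_force: [-3.1, 0.1, 9.0]
grip_width: 0.018
gripper_force: 76.2
```

Request:
{"api": "move_arm", "payload": {"jaw": [3.6,3.6,3.6,3.6,3.6,3.6,3.6,3.6,3.6,3.6,3.6,3.6], "dp": [[0,0,0],[0,0,0],[0,0,0],[0,0,0],[0,0,-1],[0,0,-2],[0,0,-3],[0,0,-3.5],[0,0,-3.5],[0,0,-3],[0,0,0],[0,0,0]], "turn": [[0,0,0],[0,0,0],[0,0,0],[0,0,0],[0,0,0],[0,0,0],[0,0,0],[0,0,0],[0,0,0],[0,0,0],[0,0,0],[0,0,0]]}}

```text
time_s: 25.88
position: [0.5822, 0.0467, 0.219]
tool_rot: [[-0.998, -0.066, 0.004], [-0.066, 0.998, -0.0], [-0.004, -0.001, -1.0]]
ft_force: [0.1, -1.1, -0.7]
grip_width: 0.0358
gripper_force: 0.0
```

```bash
python3 -c "
from h import *
plan([.575,-.19,.22],-43)
T=campose('wrist'); im,d=cams.get_image('wrist'); save('w8.png',im); P=cloud('wrist',d,T)
a=np.radians(3.8); X=np.array([np.cos(a),np.sin(a)]); Y=np.array([-X[1],X[0]]); cx,cy=P[...,:2]@X,P[...,:2]@Y; z=P[...,2]
m=(cx>.53)&(cx<.64)&(cy>-.09)&(cy<.045)&(z>.05)&(z<.08)
n,lab,st,c=cv2.connectedComponentsWithStats(m.astype(np.uint8))
for i in range(1,n):
  k=lab==i
  if st[i,4]>150:
    zz=z[k]; r=k&(z>.066)
    print(st[i].tolist(),'rail z',np.percentile(z[r],[5,50,95]).round(4) if r.any() else None, 'x',cx[k].min().round(4),cx[k].max().round(4),'y',cy[k].min().round(4),cy[k].max().round(4), cv2.minAreaRect(P[r][:,:2].astype(np.float32)) if r.sum()>10 else '')
"
```

```text
pred q6 35.984016770142574
t 25.88 pos [0.5822 0.0467 0.219 ] yaw 93.8 turn z rad 2.3876 shift cm [-17.8   15.62  -0.1 ] rows>= 6 q6 -101.0 F [ 0.1 -1.1 -0.7] grip 0.0358
[164, 120, 15, 98, 562] rail z [0.0673 0.075  0.0792] x 0.5306 0.6399 y -0.09 -0.0826 ((0.6260359287261963, -0.04793650656938553), (0.02000347152352333, 0.0013101212680339813), 3.8173158168792725)
[180, 133, 43, 72, 2854] rail z [0.0693 0.0724 0.0737] x 0.5456 0.6245 y -0.0749 -0.03 ((0.5873379111289978, -0.01340937614440918), (0.054868750274181366, 0.02033199369907379), 4.502921104431152)
[237, 132, 42, 73, 2931] rail z [0.0705 0.0724 0.0738] x 0.5455 0.6242 y -0.0136 0.0305 ((0.5830094218254089, 0.04756695032119751), (0.05607178807258606, 0.019657587632536888), 3.2943243980407715)
```

Packs in bays 1 and 2 are flat at the right height. The third pack needs a regrasp because of the wrist range, so I move off the case first, then turn.

Request:
{"api": "move_arm", "payload": {"jaw": [5,5,5,5,5,5,5,5,5,5,5,5], "dp": [[0.5,-3.1,0],[0.5,-3.1,0],[0.5,-3.1,0],[0.5,-3.1,0],[0.5,-3.1,0],[0.5,-3.1,0],[0.5,-3.1,0],[0.5,-3.1,0],[0,0,0],[0,0,0],[0,0,0],[0,0,0]], "turn": [[0,0,0],[0,0,0],[0,0,0],[0,0,0],[0,0,0],[0,0,0],[0,0,0],[0,0,0],[0,0,0.12],[0,0,0.12],[0,0,0.12],[0,0,0.12]]}}

```text
time_s: 26.93
position: [0.5577, -0.2034, 0.2151]
tool_rot: [[-0.913, 0.408, -0.003], [0.408, 0.913, 0.002], [0.003, 0.001, -1.0]]
ft_force: [-0.3, 1.2, -0.5]
grip_width: 0.0497
gripper_force: 0.0
```

Request:
{"api": "move_arm", "payload": {"jaw": [5,5,5,5,5,5,5,5,5,5,5,5], "dp": [[0,0,0],[0,0,0],[0,0,0],[0,0,0],[0,0,0],[0,0,0],[0,0,0],[0,0,0],[0,0,0],[0,0,0],[0,0,0],[0,0,0]], "turn": [[0,0,0.12],[0,0,0.12],[0,0,0.12],[0,0,0.12],[0,0,0.12],[0,0,0.12],[0,0,0.12],[0,0,0.12],[0,0,0.12],[0,0,0.12],[0,0,0.12],[0,0,0.12]]}}

```text
time_s: 27.93
position: [0.5577, -0.2031, 0.2151]
tool_rot: [[0.285, 0.959, -0.003], [0.959, -0.285, 0.002], [0.001, -0.003, -1.0]]
ft_force: [-0.4, -0.8, -0.2]
grip_width: 0.0498
gripper_force: 0.0
```

Request:
{"api": "move_arm", "payload": {"jaw": [5,5,5,5,5,5], "dp": [[0,0,0],[0,0,0],[0,0,0],[0,0,0],[0,0,0],[0,0,0]], "turn": [[0,0,0.12],[0,0,0.12],[0,0,0.12],[0,0,0.11],[0,0,0],[0,0,0]]}}

```text
time_s: 28.43
position: [0.5579, -0.2032, 0.2157]
tool_rot: [[0.681, 0.732, -0.002], [0.732, -0.681, 0.001], [-0.0, -0.002, -1.0]]
ft_force: [0.9, 0.1, -0.6]
grip_width: 0.0504
gripper_force: 0.0
```

```bash
python3 pk.py .532 -.2405 0 .08
```

```text
body [ 0.538 -0.235] [0.0954 0.0449] rail [ 0.5335 -0.2398] [0.055  0.0199] psi body 46.3 rail 46.2 821 col [116. 107. 100.]
pred q6 -167.70642456949406
t 28.48 pos [ 0.558  -0.2032  0.2159] yaw -42.95 turn z rad -3.1281 shift cm [ 4.33 -0.78 13.59] rows>= 4 q6 12.0 F [0.3 0.5 0.2] grip 0.0497
```

Request:
{"api": "move_arm", "payload": {"jaw": [5,5,5,5,5,5,5,5,5,5,5,5], "dp": [[-0.9,0.1,2.5],[-0.9,0.1,2.5],[-0.9,0.1,2.5],[-0.9,0.2,2.5],[-0.8,0.2,2.5],[0,0,1.2],[0,0,1.2],[0,0,1.2],[0,0,1.2],[0,0,1],[0,0,0],[0,0,0]], "turn": [[0,0,0.013],[0,0,0],[0,0,0],[0,0,0],[0,0,0],[0,0,0],[0,0,0],[0,0,0],[0,0,0],[0,0,0],[0,0,0],[0,0,0]]}}

```text
time_s: 29.48
position: [0.5328, -0.2399, 0.0335]
tool_rot: [[0.692, 0.721, -0.001], [0.722, -0.692, 0.001], [-0.0, -0.001, -1.0]]
ft_force: [0.7, 0.6, -0.5]
grip_width: 0.0497
gripper_force: 0.0
```

Request:
{"api": "move_arm", "payload": {"jaw": [0.5,0.5,0.5,0.5,0.5,0.5,0.5,0.5], "dp": [[0,0,0],[0,0,0],[0,0,0],[0,0,0],[0,0,0],[0,0,-1],[0,0,-2],[0,0,0]], "turn": [[0,0,0],[0,0,0],[0,0,0],[0,0,0],[0,0,0],[0,0,0],[0,0,0],[0,0,0]]}}

```text
time_s: 30.15
position: [0.534, -0.2407, 0.0669]
tool_rot: [[0.693, 0.721, 0.004], [0.721, -0.693, -0.003], [0.001, 0.005, -1.0]]
ft_force: [0.6, -0.2, -1.4]
grip_width: 0.018
gripper_force: 70.1
```

Request:
{"api": "move_arm", "payload": {"jaw": [0.5,0.5,0.5,0.5,0.5,0.5,0.5,0.5,0.5,0.5,0.5,0.5], "dp": [[0,0,0],[0,0,0],[0,0,0],[0,0,0],[0,0,0],[0,0,0],[0,0,0],[0,0,1],[0,0,1],[0,0,0.9],[0,0,0],[0,0,0]], "turn": [[0,0,0.12],[0,0,0.12],[0,0,0.12],[0,0,0.12],[0,0,0.12],[0,0,0.12],[0,0,0.1],[0,0,0],[0,0,0],[0,0,0],[0,0,0],[0,0,0]]}}

```text
time_s: 31.15
position: [0.5328, -0.2401, 0.0339]
tool_rot: [[1.0, -0.013, -0.0], [-0.013, -1.0, 0.0], [-0.0, -0.0, -1.0]]
ft_force: [0.1, -0.7, -1.7]
grip_width: 0.018
gripper_force: 72.9
```

Request:
{"api": "move_arm", "payload": {"jaw": [0.5,5,5,5,5,5,5,5,5,5,5,5], "dp": [[0,0,0.1],[0,0,0],[0,0,0],[0,0,0],[0,0,0],[0,0,-2],[0,0,-3],[0,0,-3],[0,0,-3],[0,0,-3],[0,0,-3],[0,0,-1]], "turn": [[0,0,0],[0,0,0],[0,0,0],[0,0,0],[0,0,0],[0,0,0],[0,0,0],[0,0,0],[0,0,-0.12],[0,0,-0.12],[0,0,-0.12],[0,0,-0.12]]}}

```text
time_s: 32.15
position: [0.5339, -0.2406, 0.2185]
tool_rot: [[0.891, 0.454, 0.006], [0.454, -0.891, -0.004], [0.003, 0.006, -1.0]]
ft_force: [-0.9, 0.2, 0.3]
grip_width: 0.05
gripper_force: 0.0
```

Request:
{"api": "move_arm", "payload": {"jaw": [5,5,5,5,5,5,5,5,5,5,5,5], "dp": [[0,0,0],[0,0,0],[0,0,0],[0,0,0],[0,0,0],[0,0,0],[0,0,0],[0,0,0],[0,0,0],[0,0,0],[0,0,0],[0,0,0]], "turn": [[0,0,-0.12],[0,0,-0.12],[0,0,-0.12],[0,0,-0.12],[0,0,-0.12],[0,0,-0.12],[0,0,-0.12],[0,0,-0.12],[0,0,-0.12],[0,0,-0.12],[0,0,-0.12],[0,0,-0.12]]}}

```text
time_s: 33.15
position: [0.5328, -0.2399, 0.2137]
tool_rot: [[-0.334, 0.943, -0.0], [0.943, 0.334, 0.0], [0.0, -0.0, -1.0]]
ft_force: [0.1, 0.0, 0.4]
grip_width: 0.0498
gripper_force: 0.0
```

Request:
{"api": "move_arm", "payload": {"jaw": [5,5,5,5,5,5,5,5,5,5,5,5], "dp": [[0.9,0,0],[0.9,0,0],[0.9,0,0],[0.9,0,0],[0.9,0,0],[0.9,0,0],[0.9,0,0],[0.9,0,0],[0.5,0,0],[0.5,0,0],[0,0,0],[0,0,0]], "turn": [[0,0,-0.12],[0,0,-0.12],[0,0,-0.12],[0,0,-0.12],[0,0,-0.12],[0,0,-0.12],[0,0,-0.12],[0,0,-0.12],[0,0,-0.12],[0,0,-0.12],[0,0,0],[0,0,0]]}}

```text
time_s: 34.15
position: [0.4757, -0.1874, 0.2139]
tool_rot: [[-0.999, 0.04, 0.0], [0.04, 0.999, -0.0], [-0.0, -0.0, -1.0]]
ft_force: [0.1, -0.9, 0.2]
grip_width: 0.05
gripper_force: 0.0
```

```bash
python3 pk.py .532 -.240 0 .032
```

```text
body [ 0.5372 -0.2385] [0.0951 0.0452] rail [ 0.5299 -0.2383] [0.0205 0.0552] psi body 0.4 rail -0.4 798 col [99. 87. 80.]
pred q6 -124.75165387756465
t 34.2 pos [ 0.4759 -0.1874  0.2138] yaw 87.67 turn z rad -0.0401 shift cm [-5.4  -5.08 18.19] rows>= 5 q6 -122.0 F [ 0.3  0.3 -0.6] grip 0.0506
```

Request:
{"api": "move_arm", "payload": {"jaw": [5,5,5,5,5,5,5,5,5,5,5], "dp": [[0,0,0],[-1.1,-1,2.5],[-1.1,-1,2.5],[-1.1,-1,2.5],[-1.1,-1,2.5],[-1,-1.1,2.5],[0,0,2],[0,0,2],[0,0,1.6],[0,0,0],[0,0,0]], "turn": [[0,0,-0.04],[0,0,0],[0,0,0],[0,0,0],[0,0,0],[0,0,0],[0,0,0],[0,0,0],[0,0,0],[0,0,0],[0,0,0]]}}

```text
time_s: 35.12
position: [0.5299, -0.2381, 0.0325]
tool_rot: [[-1.0, -0.001, -0.001], [-0.001, 1.0, 0.001], [0.001, 0.001, -1.0]]
ft_force: [0.1, 0.4, -0.2]
grip_width: 0.0502
gripper_force: 0.0
```

Request:
{"api": "move_arm", "payload": {"jaw": [0.5,0.5,0.5,0.5,0.5,0.5,0.5,0.5,0.5,0.5,0.5,0.5], "dp": [[0,0,0],[0,0,0],[0,0,0],[0,0,0],[0,0,0],[0,0,-1],[0,0,-2.5],[0,0,-3.5],[0,0,-3.5],[0,0,-3.5],[0,0,-3],[0,0,0]], "turn": [[0,0,0],[0,0,0],[0,0,0],[0,0,0],[0,0,0],[0,0,0],[0,0,0],[0,0,0],[0,0,0],[0,0,0],[0,0,0],[0,0,0]]}}

```text
time_s: 36.12
position: [0.5314, -0.2391, 0.2099]
tool_rot: [[-1.0, -0.003, 0.009], [-0.003, 1.0, -0.007], [-0.009, -0.007, -1.0]]
ft_force: [1.1, -0.4, -1.1]
grip_width: 0.018
gripper_force: 69.7
```

```bash
python3 -c "
from h import *
plan([.579,.109,.2],93.8)"
```

```text
pred q6 -129.6597249835762
t 36.12 pos [ 0.5314 -0.2391  0.2099] yaw 90.19 turn z rad -0.0631 shift cm [-7.05 34.42  0.8 ] rows>= 9 q6 -126.0 F [ 1.1 -0.4 -1.1] grip 0.018
```

Request:
{"api": "move_arm", "payload": {"jaw": [0.5,0.5,0.5,0.5,0.5,0.5,0.5,0.5,0.5,0.5,0.5,0.5], "dp": [[0,0,0],[-0.7,3.1,0],[-0.7,3.1,0],[-0.6,3.1,0],[-0.6,3.1,0],[-0.6,3.1,0],[-0.6,3.1,0],[-0.6,3.1,0],[-0.6,3.1,0],[-0.6,3.1,0],[-0.6,3.1,0],[-0.6,3.2,0]], "turn": [[0,0,-0.063],[0,0,0],[0,0,0],[0,0,0],[0,0,0],[0,0,0],[0,0,0],[0,0,0],[0,0,0],[0,0,0],[0,0,0],[0,0,0]]}}

```text
time_s: 37.12
position: [0.5745, 0.1091, 0.2025]
tool_rot: [[-0.998, -0.066, -0.001], [-0.066, 0.998, -0.0], [0.001, 0.0, -1.0]]
ft_force: [0.7, -1.4, -2.0]
grip_width: 0.0179
gripper_force: 69.7
```

Request:
{"api": "move_arm", "payload": {"jaw": [0.5,0.5,0.5], "dp": [[0,0,0],[0,0,0],[0,0,0]], "turn": [[0,0,0],[0,0,0],[0,0,0]]}}

```text
time_s: 37.37
position: [0.5747, 0.1073, 0.2025]
tool_rot: [[-0.998, -0.066, -0.001], [-0.066, 0.998, -0.0], [0.001, -0.0, -1.0]]
ft_force: [-0.0, -0.5, -2.0]
grip_width: 0.0182
gripper_force: 69.7
```

```bash
python3 rel.py; python3 -c "
from h import *
plan([.579,.109,.2],93.8)"
```

```text
hand rect [-0.0072  0.0012] [0.0952 0.0446] 0.25 pack ctr tool [-0.0002  0.0012]
floor x 0.5459 0.5685 y 0.0478 0.0954 ctr y 0.0716 ang 3.6
floor x 0.5454 0.6446 y 0.1113 0.1583 ctr y 0.1348 ang 4.5
tcp case xy 0.5806 0.0685 0.2026
pred q6 -94.85511845785015
t 37.42 pos [0.5748 0.1068 0.2026] yaw 93.75 turn z rad -0.0009 shift cm [-0.43  0.19  0.26] rows>= 1 q6 -95.0 F [ 0.2 -0.1 -2.5] grip 0.0181
```

Request:
{"api": "move_arm", "payload": {"jaw": [0.5,0.5,0.5,0.5,0.5,0.5,0.5,0.5,0.5,0.5], "dp": [[-0.4,0.2,0],[0,0,2.5],[0,0,2.5],[0,0,2.5],[0,0,2],[0,0,1],[0,0,1],[0,0,0.8],[0,0,0],[0,0,0]], "turn": [[0,0,0],[0,0,0],[0,0,0],[0,0,0],[0,0,0],[0,0,0],[0,0,0],[0,0,0],[0,0,0],[0,0,0]]}}

```text
time_s: 38.25
position: [0.5793, 0.1097, 0.0803]
tool_rot: [[-0.998, -0.066, 0.001], [-0.066, 0.998, -0.0], [-0.001, -0.0, -1.0]]
ft_force: [-1.2, -0.4, -1.3]
grip_width: 0.0181
gripper_force: 69.7
```

```bash
python3 rel.py
```

```text
hand rect [0.0001 0.    ] [0.07   0.1398] 89.99 pack ctr tool [0.0071 0.    ]
floor x 0.5453 0.551 y 0.0474 0.0955 ctr y 0.0714 ang 3.7
floor x 0.5453 0.6417 y 0.112 0.1584 ctr y 0.1352 ang 3.5
tcp case xy 0.5855 0.0711 0.0807
```

Request:
{"api": "move_arm", "payload": {"jaw": [0.5,0.5,0.5,0.5,0.5,0.5], "dp": [[0,-0.1,0.5],[0,0,0.4],[0,0,0.3],[0,0,0.3],[0,0,0],[0,0,0]], "turn": [[0,0,0],[0,0,0],[0,0,0],[0,0,0],[0,0,0],[0,0,0]]}}

```text
time_s: 38.8
position: [0.579, 0.1089, 0.0647]
tool_rot: [[-0.998, -0.066, -0.0], [-0.066, 0.998, -0.0], [0.0, -0.0, -1.0]]
ft_force: [-0.6, -0.4, -2.0]
grip_width: 0.0178
gripper_force: 69.7
```

Request:
{"api": "move_arm", "payload": {"jaw": [0.5,0.5,0.5,0.5,0.5], "dp": [[0,0,0.3],[0,0,0.3],[0,0,0.2],[0,0,0],[0,0,0]], "turn": [[0,0,0],[0,0,0],[0,0,0],[0,0,0],[0,0,0]]}}

```text
time_s: 39.22
position: [0.5794, 0.1086, 0.06]
tool_rot: [[-0.998, -0.066, 0.003], [-0.066, 0.998, -0.001], [-0.003, -0.001, -1.0]]
ft_force: [-9.0, -2.4, 24.2]
grip_width: 0.0178
gripper_force: 73.1
```

Request:
{"api": "move_arm", "payload": {"jaw": [3.6,3.6,3.6,3.6,3.6,3.6,3.6,3.6,3.6,3.6,3.6,3.6], "dp": [[0,0,0],[0,0,0],[0,0,0],[0,0,0],[0,0,-1],[0,0,-2],[0,0,-3],[0,0,-3.5],[0,0,-3.5],[1,0,-3],[2,0,0],[2,0,0]], "turn": [[0,0,0],[0,0,0],[0,0,0],[0,0,0],[0,0,0],[0,0,0],[0,0,0],[0,0,0],[0,0,0],[0,0,0],[0,0,0],[0,0,0]]}}

```text
time_s: 40.22
position: [0.5293, 0.1055, 0.2191]
tool_rot: [[-0.998, -0.066, 0.004], [-0.066, 0.998, -0.0], [-0.004, -0.0, -1.0]]
ft_force: [1.3, 0.3, -0.9]
grip_width: 0.0359
gripper_force: 0.0
```

```bash
python3 - <<'E'
from h import *
T=campose('wrist'); im,d=cams.get_image('wrist'); save('w8.png',im); P=cloud('wrist',d,T)
a=np.radians(3.8); X=np.array([np.cos(a),np.sin(a)]); Y=np.array([-X[1],X[0]]); cx,cy=P[...,:2]@X,P[...,:2]@Y; z=P[...,2]
m=(cx>.53)&(cx<.64)&(cy>-.079)&(cy<.11)&(z>.05)&(z<.08)
n,lab,st,c=cv2.connectedComponentsWithStats(m.astype(np.uint8))
for i in range(1,n):
  k=lab==i
  if st[i,4]>150:
    r=k&(z>.066)
    print(st[i].tolist(),'rail z',np.percentile(z[r],[5,50,95]).round(4),'x',cx[k].min().round(4),cx[k].max().round(4),'y',cy[k].min().round(4),cy[k].max().round(4), cv2.minAreaRect(P[r][:,:2].astype(np.float32)))
im,d=cams.get_image('top'); 
for r in cams.outline_of('top','pack1'):
    b=np.array(r['box'])*[512,384,512,384]; print(round(r['p'],2),b.round(0))
save('t3.png',cv2.resize(im[130:280,130:430],None,fx=2.5,fy=2.5))
plan([.4735,-.115,.15],3.8)
E
```

```text
[182, 177, 42, 67, 2169] rail z [0.0696 0.0725 0.0738] x 0.5446 0.6242 y -0.0133 0.0314 ((0.5816041231155396, 0.047823186963796616), (0.05346483364701271, 0.019840972498059273), 3.2623560428619385)
[237, 177, 41, 67, 2582] rail z [0.07   0.0725 0.0738] x 0.5454 0.6239 y 0.0485 0.0926 ((0.5796843767166138, 0.10870081931352615), (0.056416451930999756, 0.01976856216788292), 4.327759265899658)
[132, 178, 42, 65, 2236] rail z [0.0683 0.0724 0.0738] x 0.5457 0.6247 y -0.0741 -0.0299 ((0.5877659320831299, -0.012648306787014008), (0.05597217381000519, 0.019860409200191498), 2.6249959468841553)
0.83 [297. 255.  19.  24.]
0.75 [388. 244.  18.  26.]
0.68 [221. 145.  83.  24.]
0.63 [237. 177.  12.  26.]
0.54 [257. 234.  24.  15.]
0.5 [252. 176.  15.  23.]
pred q6 -5.089556746750574
t 40.37 pos [0.5285 0.1056 0.2178] yaw 93.8 turn z rad 1.5708 shift cm [-21.65  -6.96   6.78] rows>= 6 q6 -95.0 F [1.1 0.2 0.7] grip 0.0361
```

View pics/t3.png

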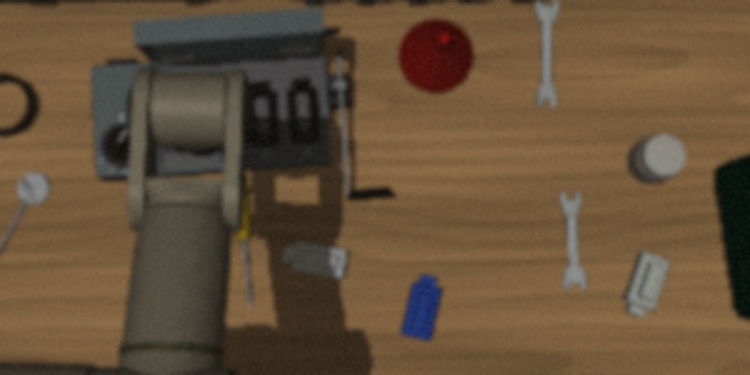

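All three packs read flat and home (rail tops at 72.5 mm, equal depth), and no black pack remains on the bench. Next I check the start area, then release the lever.

Request:
{"api": "move_arm", "payload": {"jaw": [4,4,4,4,4,4,4,4,4,4,4,4], "dp": [[0,0,0],[0,0,0],[0,0,0],[0,0,0],[0,0,0],[0,0,0],[0,0,0],[0,0,0],[0,0,0],[0,0,0],[0,0,0],[0,0,0]], "turn": [[0,0,0.12],[0,0,0.12],[0,0,0.12],[0,0,0.12],[0,0,0.12],[0,0,0.12],[0,0,0.12],[0,0,0.12],[0,0,0.12],[0,0,0.12],[0,0,0.12],[0,0,0.12]]}}

```text
time_s: 41.37
position: [0.53, 0.1055, 0.2168]
tool_rot: [[-0.19, 0.982, -0.0], [0.982, 0.19, -0.0], [-0.0, -0.0, -1.0]]
ft_force: [-0.5, -0.1, 0.3]
grip_width: 0.0398
gripper_force: 0.0
```

Request:
{"api": "move_arm", "payload": {"jaw": [4,4,4,4,4,4,4,4,4,4,4], "dp": [[0,0,0],[-2.7,-0.9,0],[-2.7,-0.9,0],[-2.7,-0.9,0],[-2.7,-0.9,0],[-2.7,-0.9,0],[-2.7,-0.9,0],[-2.7,-0.8,0],[-2.7,-0.8,0],[0,0,0],[0,0,0]], "turn": [[0,0,0.13],[0,0,0],[0,0,0],[0,0,0],[0,0,0],[0,0,0],[0,0,0],[0,0,0],[0,0,0],[0,0,0],[0,0,0]]}}

```text
out of range; nothing moved
```

Request:
{"api": "move_arm", "payload": {"jaw": [4,4,4,4,4,4,4,4,4,4,4], "dp": [[0,0,0],[-2.7,-0.9,0],[-2.7,-0.9,0],[-2.7,-0.9,0],[-2.7,-0.9,0],[-2.7,-0.9,0],[-2.7,-0.9,0],[-2.7,-0.8,0],[-2.7,-0.8,0],[0,0,0],[0,0,0]], "turn": [[0,0,0.124],[0,0,0],[0,0,0],[0,0,0],[0,0,0],[0,0,0],[0,0,0],[0,0,0],[0,0,0],[0,0,0],[0,0,0]]}}

```text
time_s: 42.28
position: [0.4755, -0.1164, 0.2168]
tool_rot: [[-0.07, 0.998, 0.0], [0.998, 0.07, 0.0], [0.0, 0.0, -1.0]]
ft_force: [-0.3, -0.1, -0.3]
grip_width: 0.0402
gripper_force: 0.0
```

```bash
python3 - <<'E'
from h import *
T=campose('wrist'); im,d=cams.get_image('wrist'); P=cloud('wrist',d,T)
m=(abs(P[...,0]-.4735)<.025)&(abs(P[...,1]+.115)<.06)&(P[...,2]>.025)&(P[...,2]<.06); q=P[m]
print(len(q),cv2.minAreaRect(q[:,:2].astype(np.float32)),np.percentile(q[:,2],[50,95]))
plan([.4735,-.117,.018],3.8)
im,d=cams.get_image('top'); Q=cloud('top',d,campose('top'))
m=(Q[...,2]>.015)&(Q[...,2]<.06)&(Q[...,0]>-.2)&(Q[...,0]<.75)&(Q[...,1]>-.7)&(Q[...,1]<.65)
n,lab,st,c=cv2.connectedComponentsWithStats(m.astype(np.uint8))
for i in range(1,n):
    if st[i,4]>60: print(st[i].tolist(),Q[lab==i].mean(0).round(3),im[lab==i].mean(0).round(0))
E
```

```text
1012 ((0.47998493909835815, -0.10825731605291367), (0.03872430697083473, 0.0679611787199974), 1.6328270435333252) [0.04479876 0.05159162]
pred q6 -31.343752041726333
t 42.33 pos [ 0.4756 -0.1154  0.2168] yaw 4.12 turn z rad 0.0056 shift cm [-0.15 -0.22 19.88] rows>= 5 q6 -32.0 F [ 0.2  0.3 -0.3] grip 0.04
[289, 138, 30, 29, 508] [ 0.678 -0.216  0.034] [74. 17. 12.]
[166, 143, 100, 60, 4041] [0.602 0.113 0.044] [57. 57. 55.]
[118, 160, 26, 25, 189] [0.61  0.446 0.022] [48. 38. 27.]
[381, 185, 18, 19, 95] [ 0.508 -0.519  0.042] [71. 61. 51.]
[72, 194, 16, 12, 74] [0.51  0.635 0.023] [35. 33. 33.]
[415, 195, 17, 64, 260] [ 0.391 -0.646  0.039] [26. 28. 18.]
[222, 200, 8, 27, 150] [0.452 0.083 0.022] [113.  94.  24.]
[379, 231, 19, 26, 282] [ 0.333 -0.523  0.032] [123. 123. 115.]
[290, 240, 16, 27, 279] [ 0.296 -0.187  0.031] [26. 35. 70.]
```

Request:
{"api": "move_arm", "payload": {"jaw": [4,4,4,4,4,4,4,4,4,4], "dp": [[-0.1,-0.2,3],[0,0,3],[0,0,3],[0,0,3],[0,0,2.5],[0,0,2],[0,0,1.5],[0,0,1.6],[0,0,0],[0,0,0]], "turn": [[0,0,0.005],[0,0,0],[0,0,0],[0,0,0],[0,0,0],[0,0,0],[0,0,0],[0,0,0],[0,0,0],[0,0,0]]}}

```text
time_s: 43.22
position: [0.4734, -0.1153, 0.0207]
tool_rot: [[-0.069, 0.998, -0.001], [0.998, 0.069, 0.001], [0.001, -0.001, -1.0]]
ft_force: [0.0, 0.3, 0.8]
grip_width: 0.0399
gripper_force: 0.0
```

Request:
{"api": "move_arm", "payload": {"jaw": [0.5,0.5,0.5,0.5,0.5], "force": 25, "dp": [[0,0,0],[0,0,0],[0,0,0],[0,0,0],[0,0,0]], "turn": [[0,0,0],[0,0,0],[0,0,0],[0,0,0],[0,0,0]]}}

```text
time_s: 43.63
position: [0.4699, -0.116, 0.0218]
tool_rot: [[-0.07, 0.998, -0.007], [0.998, 0.07, -0.0], [0.0, -0.007, -1.0]]
ft_force: [-17.3, -5.8, 11.9]
grip_width: 0.0151
gripper_force: 25.9
```

Request:
{"api": "move_arm", "payload": {"jaw": [0.5,0.5,0.5,0.5,0.5,0.5,0.5,0.5], "dp": [[0,-0.5,0],[0,-0.2,-0.6],[0,-0.2,-0.8],[0,-0.1,-0.8],[0,0,-0.8],[0,0,-0.8],[0,0,-0.8],[0,0,0]], "turn": [[0,0,0],[0,0,0],[0,0,0],[0,0,0],[0,0,0],[0,0,0],[0,0,0],[0,0,0]]}}

```text
time_s: 44.3
position: [0.4648, -0.1167, 0.0691]
tool_rot: [[-0.068, 0.998, 0.005], [0.998, 0.068, -0.001], [-0.002, 0.005, -1.0]]
ft_force: [4.9, 3.9, 2.0]
grip_width: 0.0152
gripper_force: 25.6
```

Request:
{"api": "move_arm", "payload": {"jaw": [4.5,4.5,4.5,4.5,4.5,4.5,4.5,4.5,4.5,4.5,4.5,4.5], "dp": [[0,0,0],[0,0,0],[0,0,0],[0,0,-2],[0,0,-3],[0,0,-3],[0,0,-3],[0,0,-3],[0,0,-3],[0,0,0],[0,0,0],[0,0,0]], "turn": [[0,0,0],[0,0,0],[0,0,0],[0,0,0],[0,0,0],[0,0,0],[0,0,0],[0,0,0],[0,0,0],[0,0,0],[0,0,0],[0,0,0]]}}

```text
time_s: 45.3
position: [0.4627, -0.1167, 0.236]
tool_rot: [[-0.068, 0.998, -0.001], [0.998, 0.068, 0.001], [0.001, -0.001, -1.0]]
ft_force: [1.1, 1.0, -0.8]
grip_width: 0.0452
gripper_force: 0.0
```

```bash
python3 -c "
from h import *
plan([.44,.18,.3],93.8)"
```

```text
pred q6 -122.20280725277101
t 45.3 pos [ 0.4627 -0.1167  0.236 ] yaw 3.89 turn z rad -1.5693 shift cm [ 0.31 29.76 -6.38] rows>= 8 q6 -32.0 F [ 1.1  1.  -0.8] grip 0.0452
```

Request:
{"api": "move_arm", "payload": {"jaw": [8,8,8,8,8,8,8,8,8,8,8,8], "dp": [[0,0,0],[0,0,0],[0,0,0],[0,0,0],[0,0,0],[0,0,0],[0,0,0],[0,0,0],[0,0,0],[0,0,0],[0,0,0],[0,0,0]], "turn": [[0,0,-0.12],[0,0,-0.12],[0,0,-0.12],[0,0,-0.12],[0,0,-0.12],[0,0,-0.12],[0,0,-0.12],[0,0,-0.12],[0,0,-0.12],[0,0,-0.12],[0,0,-0.12],[0,0,-0.12]]}}

```text
time_s: 46.3
position: [0.4626, -0.1166, 0.2352]
tool_rot: [[-0.998, 0.057, -0.003], [0.057, 0.998, 0.002], [0.003, 0.001, -1.0]]
ft_force: [0.8, 0.3, 0.9]
grip_width: 0.0798
gripper_force: 0.0
```

Request:
{"api": "move_arm", "payload": {"jaw": [8,8,8,8,8,8,8,8,8,8,8,8], "dp": [[0,0,0],[0,3.3,0],[0,3.3,0],[0,3.3,0],[0,3.3,0],[0,3.3,0],[0,3.3,0],[0,3.3,0],[0,3.3,0],[0,3.3,0],[0,0,0],[0,0,0]], "turn": [[0,0,-0.12],[0,0,0],[0,0,0],[0,0,0],[0,0,0],[0,0,0],[0,0,0],[0,0,0],[0,0,0],[0,0,0],[0,0,0],[0,0,0]]}}

```text
time_s: 47.3
position: [0.4454, 0.1808, 0.2353]
tool_rot: [[-0.998, -0.06, -0.003], [-0.06, 0.998, -0.001], [0.003, -0.0, -1.0]]
ft_force: [-0.3, -0.9, 0.0]
grip_width: 0.0801
gripper_force: 0.0
```

```bash
python3 - <<'E'
from h import *
T=campose('wrist'); im,d=cams.get_image('wrist'); save('w9.png',im[120:384,150:500].repeat(2,0).repeat(2,1)); P=cloud('wrist',d,T); z=P[...,2]
m=(np.hypot(P[...,0]-.538,P[...,1]-.252)<.05)&(z>.09)&(z<.112); q=P[m]
print(len(q),cv2.minAreaRect(q[:,:2].astype(np.float32)),np.percentile(z[m],[5,50,95]))
v,u=np.nonzero(m); print('px',u.mean(),v.mean())
m=(P[...,0]>.5)&(P[...,0]<.67)&(P[...,1]>-.07)&(P[...,1]<.2)&(z<.3); print('lid z pct',np.percentile(z[m],[5,50,95]).round(3))
m=(abs(P[...,0]-.475)<.03)&(abs(P[...,1]+.115)<.04)&(z>.03)&(z<.2); print('bar z',np.percentile(z[m],[50,95]) if m.any() else None)
plan([.538,.252,.14])
E
```

```text
626 ((0.5407460331916809, 0.2548398971557617), (0.014514974318444729, 0.04547622427344322), 54.226627349853516) [0.09187152 0.1031461  0.10496366]
px 318.1757188498403 262.8290734824281
lid z pct [0.002 0.084 0.086]
bar z [0.12489001 0.12762965]
t 47.35 pos [0.4457 0.1797 0.2356] yaw 93.35 turn z rad 0.0 shift cm [-9.66  6.68  9.53] rows>= 4 q6 -86.0 F [-0.1 -0.3  0.8] grip 0.08
```

View pics/w9.png

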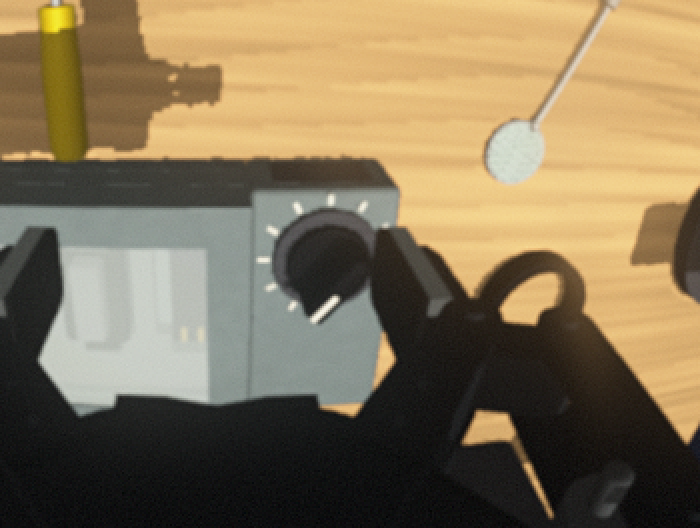

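The lid is shut (lid top at 85 mm) and the bar is up at 119 mm. The dial is at crop (336,286), with its white pointer from (340,297) to (315,322), towards the back right. I check its angle from the pointer stripe.

```bash
python3 - <<'E'
from h import *
T=campose('wrist'); im,d=cams.get_image('wrist'); P=cloud('wrist',d,T); z=P[...,2]
near=np.hypot(P[...,0]-.541,P[...,1]-.255)<.06
t=near&(z>.100)&(z<.108); q=P[t][:,:2].astype(np.float32); print('top',len(q),cv2.minAreaRect(q))
w=near&(im.min(-1)>150); 
n,lab,st,c=cv2.connectedComponentsWithStats(w.astype(np.uint8))
for i in range(1,n):
    k=lab==i; q=P[k]; 
    if len(q)>=4: print(st[i].tolist(),q.mean(0).round(4), 'ang from ctr',np.degrees(np.arctan2(q[:,1].mean()-.2548,q[:,0].mean()-.5407)).round(1),cv2.minAreaRect(q[:,:2].astype(np.float32))[1:])
E
```

```text
top 432 ((0.5407291054725647, 0.25420454144477844), (0.014198479242622852, 0.04580419510602951), 56.06833267211914)
[312, 216, 8, 7, 38] [0.5033 0.2524 0.061 ] ang from ctr -176.3 ((0.008011158555746078, 0.007095896638929844), 60.770782470703125)
[329, 217, 13, 12, 63] [0.5055 0.2758 0.0608] ang from ctr 149.2 ((0.01205825712531805, 0.015644269064068794), 59.80862045288086)
[343, 217, 3, 2, 5] [0.5003 0.2868 0.0602] ang from ctr 141.6 ((0.0029752447735518217, 0.001155929290689528), 82.54154968261719)
[297, 219, 6, 8, 37] [0.509  0.2331 0.0609] ang from ctr -145.5 ((0.008691646158695221, 0.005970689933747053), 4.348074436187744)
[305, 219, 6, 5, 17] [0.5056 0.2419 0.0608] ang from ctr -159.8 ((0.005132581107318401, 0.006015013437718153), 7.195263862609863)
[339, 220, 10, 13, 70] [0.5118 0.2882 0.0609] ang from ctr 130.8 ((0.01607445999979973, 0.01117277704179287), 1.3009872436523438)
[323, 222, 4, 2, 4] [0.5068 0.2632 0.0611] ang from ctr 166.1 ((0.0045570675283670425, 0.001033639069646597), 68.00849151611328)
[283, 231, 8, 7, 41] [0.5244 0.2192 0.061 ] ang from ctr -114.6 ((0.009838755242526531, 0.006409515626728535), 59.79509735107422)
[279, 247, 8, 5, 36] [0.5445 0.2158 0.0611] ang from ctr -84.5 ((0.008957632817327976, 0.006116322707384825), 88.00431823730469)
[283, 260, 7, 6, 30] [0.564  0.2226 0.0609] ang from ctr -54.2 ((0.006362565327435732, 0.008211977779865265), 38.23502731323242)
[306, 268, 15, 14, 63] [0.5535 0.2481 0.1023] ang from ctr -27.8 ((0.01363083254545927, 0.04655294492840767), 88.76820373535156)
[294, 270, 6, 6, 25] [0.5779 0.2377 0.0609] ang from ctr -24.7 ((0.005950376857072115, 0.007568905130028725), 65.68244171142578)
```

The mark ring reads click 1 at −25°, click 4 at −115°. The pointer stripe (about −27°) is on click one, so I turn it 90° clockwise.

```bash
python3 -c "
from h import *
plan([.5407,.2530,.080],63)"
```

```text
pred q6 -55.25340448917598
t 47.4 pos [0.4459 0.1791 0.2359] yaw 93.27 turn z rad 0.5283 shift cm [-5.11 10.91 15.56] rows>= 5 q6 -86.0 F [ 0.   0.  -0.3] grip 0.0802
```

Request:
{"api": "move_arm", "payload": {"jaw": [4,4,4,4,4,4,4,4,4,4,4], "dp": [[0,0,0],[0,0,0],[0,0,0],[0,0,0],[0,0,0],[-1,2.2,0],[-1,2.2,0],[-1,2.2,0],[-1,2.2,0],[-1.1,2.1,0],[0,0,0]], "turn": [[0,0,0.105],[0,0,0.105],[0,0,0.105],[0,0,0.105],[0,0,0.108],[0,0,0],[0,0,0],[0,0,0],[0,0,0],[0,0,0],[0,0,0]]}}

```text
time_s: 48.32
position: [0.5437, 0.2536, 0.2353]
tool_rot: [[-0.891, 0.455, -0.001], [0.455, 0.891, -0.0], [0.001, -0.0, -1.0]]
ft_force: [0.2, 0.0, 0.3]
grip_width: 0.0401
gripper_force: 0.0
```

Request:
{"api": "move_arm", "payload": {"jaw": [4,4,4,4,4,4,4,4,4], "dp": [[0,0,2.5],[0,0,2.5],[0,0,2.5],[0,0,2.5],[0,0,2],[0,0,2],[0,0,1.5],[0,0,0],[0,0,0]], "turn": [[0,0,0],[0,0,0],[0,0,0],[0,0,0],[0,0,0],[0,0,0],[0,0,0],[0,0,0],[0,0,0]]}}

```text
time_s: 49.07
position: [0.5409, 0.2524, 0.0816]
tool_rot: [[-0.891, 0.455, -0.002], [0.455, 0.891, -0.001], [0.001, -0.001, -1.0]]
ft_force: [0.1, -0.5, -0.0]
grip_width: 0.0401
gripper_force: 0.0
```

Request:
{"api": "move_arm", "payload": {"jaw": [0.5,0.5,0.5,0.5,0.5,0.5], "force": 40, "dp": [[0,0,0],[0,0,0],[0,0,0],[0,0,0],[0,0,0],[0,0,0]], "turn": [[0,0,0],[0,0,0],[0,0,0],[0,0,0],[0,0,0],[0,0,0]]}}

```text
time_s: 49.57
position: [0.5417, 0.2536, 0.0832]
tool_rot: [[-0.891, 0.453, 0.003], [0.453, 0.891, 0.0], [-0.002, 0.001, -1.0]]
ft_force: [0.0, -1.9, 6.8]
grip_width: 0.013
gripper_force: 41.5
```

Request:
{"api": "move_arm", "payload": {"jaw": [0.5,0.5,0.5,0.5,0.5,0.5,0.5,0.5,0.5,0.5,0.5,0.5], "dp": [[0,0,0],[0,0,0],[0,0,0],[0,0,0],[0,0,0],[0,0,0],[0,0,0],[0,0,0],[0,0,0],[0,0,0],[0,0,0],[0,0,0]], "turn": [[0,0,0.11],[0,0,0.11],[0,0,0.11],[0,0,0.11],[0,0,0.11],[0,0,0.11],[0,0,0.11],[0,0,0.11],[0,0,0.11],[0,0,0.11],[0,0,0.11],[0,0,0.11]]}}

```text
time_s: 50.57
position: [0.5413, 0.2534, 0.0832]
tool_rot: [[0.223, 0.975, 0.002], [0.975, -0.223, -0.0], [-0.0, 0.002, -1.0]]
ft_force: [-2.5, -2.7, 8.6]
grip_width: 0.013
gripper_force: 41.8
```

Request:
{"api": "move_arm", "payload": {"jaw": [0.5,0.5,0.5,0.5,0.5], "dp": [[0,0,0],[0,0,0],[0,0,0],[0,0,0],[0,0,0]], "turn": [[0,0,0.11],[0,0,0.11],[0,0,0.03],[0,0,0],[0,0,0]]}}

```text
time_s: 50.98
position: [0.5412, 0.2535, 0.0832]
tool_rot: [[0.453, 0.892, 0.001], [0.892, -0.453, -0.0], [0.0, 0.001, -1.0]]
ft_force: [-1.4, -3.5, 7.5]
grip_width: 0.0128
gripper_force: 41.8
```

Request:
{"api": "move_arm", "payload": {"jaw": [4,4,4,4,4,4,4,4,4,4,4,4], "dp": [[0,0,0],[0,0,0],[0,0,0],[0,0,0],[0,0,-2],[0,0,-3],[0,0,-3],[0,0,-3.5],[0,0,-3.5],[0,0,0],[0,0,0],[0,0,0]], "turn": [[0,0,0],[0,0,0],[0,0,0],[0,0,0],[0,0,0],[0,0,0],[0,0,0],[0,0,0],[0,0,0],[0,0,0],[0,0,0],[0,0,0]]}}

```text
time_s: 51.98
position: [0.5407, 0.2536, 0.2309]
tool_rot: [[0.453, 0.892, -0.001], [0.892, -0.453, -0.0], [-0.001, -0.001, -1.0]]
ft_force: [-0.1, -0.2, -0.4]
grip_width: 0.0402
gripper_force: 0.0
```

```bash
cat > dial.py <<'E'
from h import *
T=campose('wrist'); im,d=cams.get_image('wrist'); save('w10.png',im); P=cloud('wrist',d,T); z=P[...,2]
near=np.hypot(P[...,0]-.5407,P[...,1]-.254)<.06
t=near&(z>.098)&(z<.108); q=P[t][:,:2].astype(np.float32); print('top',len(q),cv2.minAreaRect(q) if len(q)>5 else '')
w=near&(im.min(-1)>140)
n,lab,st,c=cv2.connectedComponentsWithStats(w.astype(np.uint8))
for i in range(1,n):
    q=P[lab==i]
    if len(q)>=12: print(st[i].tolist(),q.mean(0).round(4),np.degrees(np.arctan2(q[:,1].mean()-.254,q[:,0].mean()-.5407)).round(1))
plan([.44,.18,.24],93.8)
E
python3 dial.py
```

```text
top 688 ((0.5415626764297485, 0.25598782300949097), (0.04534764215350151, 0.013482588343322277), 63.399436950683594)
[207, 115, 107, 82, 2534] [0.5588 0.2706 0.0607] 42.6
[231, 117, 12, 12, 77] [0.5374 0.3071 0.0006] 93.6
[221, 127, 7, 6, 15] [0.5195 0.3063 0.0007] 112.0
[256, 180, 6, 20, 93] [0.5371 0.2451 0.1043] -112.2
pred q6 -80.01944923403966
t 52.03 pos [0.5406 0.2536 0.2303] yaw -26.93 turn z rad -2.1071 shift cm [10.53 -6.68 -0.93] rows>= 3 q6 41.0 F [-1.4 -0.1 -0.1] grip 0.0398
```

```bash
python3 -c "
from h import *
im,d=cams.get_image('side'); save('s9.png',im[90:310,150:450].repeat(2,0).repeat(2,1))"
```

```text
(no output)
```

View pics/s9.png

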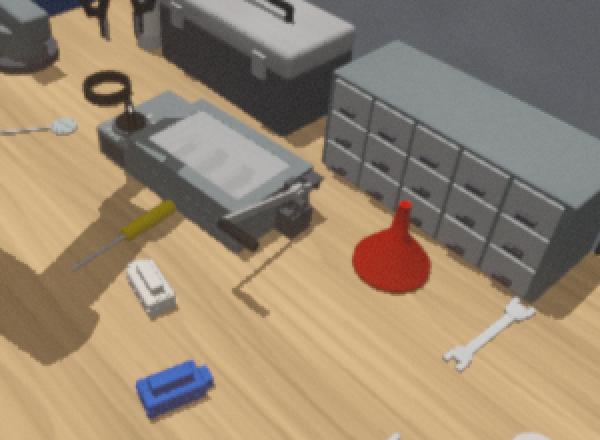

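View pics/w10.png

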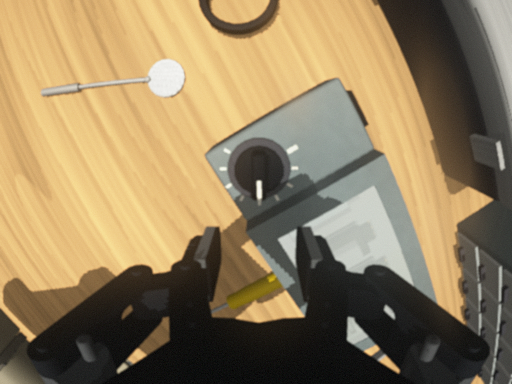

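The lid is shut with the lever up (bar at (238,232) in the side crop), three packs show under the window, and the dial pointer (258,190) is at the fourth mark with the hand clear of everything. Handing in.

```bash
python3 -c "
from rig import ticket
print(ticket.close_job())"
```

```text
the job is handed in; nothing more can be done
None
```

I handed the job in at about 52 s: all three packs found are seated in bays 1–3, the lid is shut with the lever up, and the dial is on its fourth click; the hand-in call returned no verdict.

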